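# Set two gauge blades in the sloping cloth-bar clamps

## Task

Set the two cloth-bar clamps on the dye painter's table with the two handled steel setting blades: slide each blade, handle's thick side up, into the sloping gap of the clamp that matches its width (wide blade in the wide gap, narrow blade in the narrow gap), fully home so that its shoulder rests at the mouth, and leave both blades there. At the start the narrow blade lies across the wide one. Leave the brushes, jars, bottle, stone and dish standing where they are.

Things in the scene. Friction and masses are not known exactly. Their poses are not given: they have to be found in the camera images.
- wide_blade: The wide setting blade, loose, 160 g, lying flat on the table. Origin: its shoulder (where blade meets handle), mid-width, mid-thickness of the blade. Steel blade 52 mm wide, 6 mm thick, runs 78 mm along -x (last 10 mm: 4 mm thick, 4 mm narrower). Handle runs 80 mm along +x. y across, z up, out of the handle's thick side.
- narrow_blade: The narrow setting blade, loose, 160 g, lying level across the wide one's steel. Origin: its shoulder (where blade meets handle), mid-width, mid-thickness of the blade. Steel blade 32 mm wide, 6 mm thick, runs 78 mm along -x (last 10 mm: 4 mm thick, 4 mm narrower). Handle runs 80 mm along +x. y across, z up, out of the handle's thick side.
- wide_clamp_gap: Gap of the wide clamp. Origin: centre of its mouth, 92 mm above the table. +x points out of the mouth, 35 degrees above level, roughly away from the robot: a blade goes in along -x, down towards the robot. y across, z normal to the gap, upward. Gap 9.5 mm high, 57 mm wide, 85 mm deep; its outer 12 mm flares by 5 mm a side. Fully home, the blade's frame coincides with this one.
- narrow_clamp_gap: Gap of the narrow clamp. Origin: centre of its mouth, 92 mm above the table. +x points out of the mouth, 35 degrees above level, roughly away from the robot: a blade goes in along -x, down towards the robot. y across, z normal to the gap, upward. Gap 9.5 mm high, 37 mm wide, 85 mm deep; its outer 12 mm flares by 5 mm a side. Fully home, the blade's frame coincides with this one.
- wide_clamp: The wide clamp, fixed: aluminium jaws (85 mm wide overall, upper 20 mm thick, lower 14 mm, two thumb screws 10 mm high on top at the back) on a wooden foot 110 mm deep in x, 110 mm wide, 12 mm high. Origin on the table under the jaws, z up, x level, along the side the mouth faces; the mouth is 35 mm along +x, the foot spans x -68 to +42 mm.
- narrow_clamp: The narrow clamp, fixed: aluminium jaws (65 mm wide overall, upper 20 mm thick, lower 14 mm, two thumb screws 10 mm high on top at the back) on a wooden foot 110 mm deep in x, 110 mm wide, 12 mm high. Origin on the table under the jaws, z up, x level, along the side the mouth faces; the mouth is 35 mm along +x, the foot spans x -68 to +42 mm.
- wide_blade_handle (a point): Middle of the wide blade's handle, 40 mm along +x from the shoulder, at half height, 8 mm above the blade's mid-plane. Handle: pale wood, 30 mm wide, 22 mm tall, underside level with the blade's underside; its first 8 mm at the shoulder is a steel collar 34 mm wide. Axes as the blade's.
- narrow_blade_handle (a point): Middle of the narrow blade's handle, 40 mm along +x from the shoulder, at half height, 8 mm above the blade's mid-plane. Handle: pale wood, 30 mm wide, 22 mm tall, underside level with the blade's underside; its first 8 mm at the shoulder is a steel collar 34 mm wide. Axes as the blade's.
- flat_brush: Bystander: flat hake brush lying on the table, 165 mm long, 57 mm wide, 13 mm tall, wood handle along +x (to 98 mm), bristles along -x (to 66 mm). Origin on its underside, at the ferrule end of the wood head.
- brush_pot: Bystander: turned wood pot, 78 mm across, 115 mm tall, holding brushes up to 220 mm above the table. Origin: underside centre, z up.
- dye_bottle: Bystander: white bottle, 60 mm across, 150 mm tall. Origin: underside centre, z up.
- jar_left: Bystander: glass jar, 48 mm across, 65 mm tall, on the robot's left. Origin: underside centre.
- jar_right: Bystander: glass jar, 48 mm across, 65 mm tall, on the robot's right. Origin: underside centre.
- ink_stone: Bystander: dark stone slab 110 x 50 x 25 mm between the two clamps. Origin: underside centre, long side along x.
- dish: Bystander: white bowl 90 mm across, 30 mm tall. Origin: underside centre.
Things that resemble listed ones, but are neither listed nor needed, are in the scene too. Leave any purple, turquoise or yellow look-alike of the narrow_blade alone.

How it is judged (in metres and radians):
At the end, for the whole second after the job is handed in: Both blades lie still in the gap of their own width, let go, each origin within 5 mm of the mouth along the gap, 6 mm across and 5 mm normal to it, and the blade's axes within 0.12 rad of the gap's (x of wide_blade in the frame of wide_clamp_gap between -0.005 and 0.005 m and y of wide_blade in the frame of wide_clamp_gap between -0.006 and 0.006 m and z of wide_blade in the frame of wide_clamp_gap between -0.005 and 0.005 m and angle between the x axis of wide_blade and the x axis of wide_clamp_gap, either way round below 0.12 rad and angle between the z axis of wide_blade and the z axis of wide_clamp_gap, either way round below 0.12 rad and linear speed of each of wide_blade, narrow_blade below 0.02 m/s and contact force between the fingers and wide_blade below 0.05 N and x of narrow_blade in the frame of narrow_clamp_gap between -0.005 and 0.005 m and y of narrow_blade in the frame of narrow_clamp_gap between -0.006 and 0.006 m and z of narrow_blade in the frame of narrow_clamp_gap between -0.005 and 0.005 m and angle between the x axis of narrow_blade and the x axis of narrow_clamp_gap, either way round below 0.12 rad and angle between the z axis of narrow_blade and the z axis of narrow_clamp_gap, either way round below 0.12 rad and contact force between the fingers and narrow_blade below 0.05 N); the robot touches nothing.
It fails at once if a brush, pot, bottle, jar, the stone or the dish is shifted by more than 30 mm (distance of any of flat_brush, brush_pot, dye_bottle, jar_left, jar_right, ink_stone, dish from where it was at the start of the episode above 0.03 m).
It fails at once if one of them is tipped by more than 20 degrees (angle between any of flat_brush, brush_pot, dye_bottle, jar_left, jar_right, ink_stone, dish's own z axis and vertical above 0.35 rad).
It also fails if it takes over 72 s, if anything falls off the work surface, if the arm or the gripper's body presses on something with over 40 N, if the wrist force passes 120 N, or if a joint passes its speed limit or range.

## Robot

A 6-joint arm with a two-finger parallel gripper is mounted at the origin on the work surface. World frame = base frame: x ahead of the robot, y to its left, z up, the work surface at z = 0. Lengths are in mm, angles in rad, forces in N, time in s.
With the tool pointing down it reaches from about 400 to 925 mm from the base axis. Payload 12.5 kg.
Tool frame: the origin (TCP) lies midway between the tips of the shut fingers; the grasp point (between the pads) lies 19 mm behind it; z points along the fingers, y is the direction in which the jaws open and shut (so a half turn about z gives the same grasp; the last joint's range is limited). The gripper opens to 95 mm and grips with 3 to 60 N. Pads are 20 mm wide; open, the fingers measure 119 mm over their backs; the gripper's body (75 mm by 180 mm) begins 59 mm behind the grasp point.
Start: joints at [1.079, 0.491, 1.559, -0, 1.092, -0.106], TCP at [235.173, 579.086, 214.661] pointing down, gripper open.
Joint ranges: [-3.1, 3.1], [-0.84, 2.19], [0.05, 2.79], [-1.13, 4.28], [0.06, 2.93], [-2.69, 2.69]. Speed limits (rad/s): [2.22, 2.22, 2.79, 3.14, 3.14, 3.14].

## Interface

Orientations are given as [roll, pitch, yaw] about the fixed x, y, z axes, in that order (R = Rz(yaw) Ry(pitch) Rx(roll)).
In Python, from cell import * gives the robot as it stands. The module is installed in compiled form; this text tells all that it offers.
- The arm moves only by the tool carry_out, never from a script. Its argument "moves" is a list of rows, each an object of numbers: "dx", "dy", "dz": the shift along the tool's x, y, z in m; "twist": the turn about the tool's z in degrees. A call has 1 to 5 rows; each row is the pose to reach, as a shift and turn from the pose commanded when the call began, along the tool's axes at that moment; what a row does not reach only later rows make up. A row lasts 1/10 s, in which the tool goes at most 50 mm and 8.59 degrees, less where a joint would pass 70% of its speed; a pose out of reach is approached as far as the arm can. A call with a gripper value outside its range is refused whole. "grip" is the finger opening in m, from 0 to 0.0951, set as the call begins (left out, the last holds). The fingers move at their own pace and stop on an object; the grip force is fixed at half the most. Time passes only in rows, so rows that repeat a pose let the fingers close. It gives the time, the measured TCP pose, the force and the opening at its end, in the units of the state.
- state(): the state, without advancing time (a new reading comes with each control period).
- read_camera(name): name is "side" or "top"; returns (picture, depth): 420x560x3 uint8, red, green, blue; 420x560 float32, mm along the optical axis (not along the pixel's ray), 0 where there is no reading.
- camera_info(name): a dict with "mtx" (3x3 intrinsics, pixels), "dist_coeffs" ([k1, k2, p1, p2, k3] as OpenCV has them; the pictures are not rectified), "R" (3x3) and "t" (3): a world point X has camera coordinates R X + t. Camera axes: x right, y down, z forward; pixel columns grow to the right and rows downward; lengths in mm; the calibration is good to about 2 mm. A picture is of the moment at which its call begins. camera_info takes no time and is no camera call.
- job_done(): hands the job in, once; it reports no verdict.
The state is a dict: "t": time; "joints": joint angles; "qvel": joint speeds; "tau": joint torques, N m; "eef_pos": TCP position; "tcp_rot": TCP orientation; "ft_force": force on the tool from outside, world axes, zero at the start; "moment": the same for the moment, N m; "opening": opening from 0.0 (shut) to 1.0 (fully open).
Only numpy, scipy, OpenCV 4.12 (cv2) and the standard library are available. Lean on these libraries where they do the work, as an engineer would, in place of code of your own. Each camera call takes 0.05 s, during which the arm holds its last target. There are 200 camera calls.

## Working session

There is one attempt and no reset: what is moved stays moved. The work goes in short steps, Python scripts to look and compute and a tool call to move; the robot and the scene stay as the last step left them, time stands still between calls to the robot, and variables do not carry over. Pictures are saved under pics/ and viewed, about 8 in all and at most 12, crops included, and the job is handed in when it is done.

Besides the shell and the picture viewer there is one more tool, called by a JSON object that holds its "fn" and its "kwargs". carry_out: Moves the arm, as the interface text tells. Its arguments: {"type":"object","properties":{"moves":{"type":"array","items":{"type":"object","properties":{"dx":{"type":"number"},"dy":{"type":"number"},"dz":{"type":"number"},"twist":{"type":"number"}}}},"grip":{"type":"number"}},"required":["moves"]}

```bash
mkdir -p pics && python3 - <<'E'
from cell import *
import cv2,numpy as np
for n in("top","side"):
    p,d=read_camera(n); np.savez(f"{n}0.npz",p=p,d=d)
    cv2.imwrite(f"pics/{n}0.png",cv2.resize(p[...,::-1],(800,600)))
    c=camera_info(n);print(n,np.round(c["mtx"],1).tolist(),np.round(c["dist_coeffs"],3),np.round(-c["R"].T@c["t"]),np.round(c["R"],2).tolist())
s=state();print({k:np.round(v,3) for k,v in s.items()})
E
```

```text
top [[514.7, 0.0, 278.4], [0.0, 514.7, 210.0], [0.0, 0.0, 1.0]] [0.063 0.    0.    0.    0.   ] [ 449.    6. 1153.] [[-0.02, -1.0, -0.02], [-0.99, 0.02, -0.12], [0.12, 0.02, -0.99]]
side [[386.5, 0.0, 283.4], [0.0, 386.5, 207.2], [0.0, 0.0, 1.0]] [-0.039  0.     0.     0.     0.   ] [476. 688. 910.] [[-0.99, -0.14, 0.01], [-0.12, 0.75, -0.65], [0.08, -0.64, -0.76]]
{'t': np.float64(0.1), 'joints': array([ 1.079,  0.492,  1.559, -0.   ,  1.092, -0.106]), 'qvel': array([ 0.002, -0.   , -0.002,  0.   ,  0.001, -0.   ]), 'tau': array([ 3.0000e-03, -6.1362e+01, -2.5861e+01,  6.9000e-02,  4.7000e-02,
       -0.0000e+00]), 'eef_pos': array([235.059, 578.872, 214.109]), 'tcp_rot': array([-3.141, -0.   ,  2.756]), 'ft_force': array([0.455, 0.206, 0.68 ]), 'moment': array([-0.011,  0.006,  0.036]), 'opening': np.float64(1.002)}
```

View pics/top0.png

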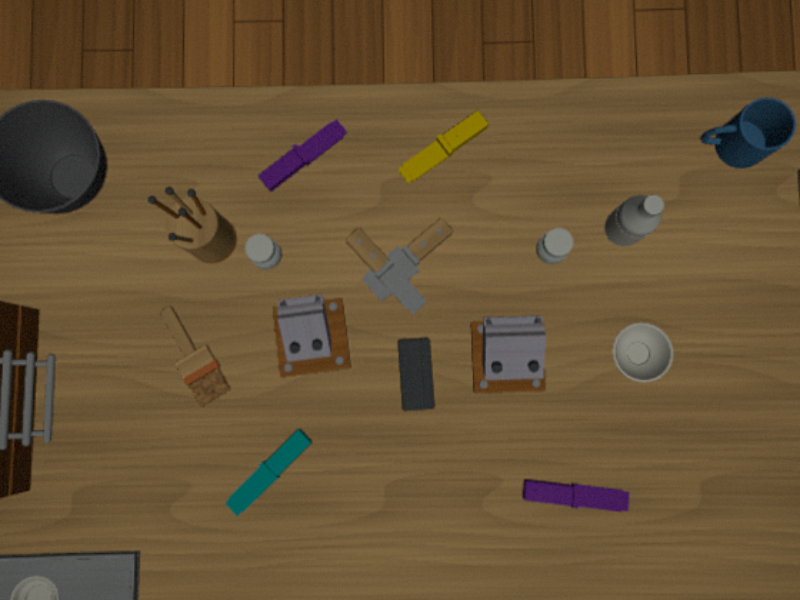

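View pics/side0.png

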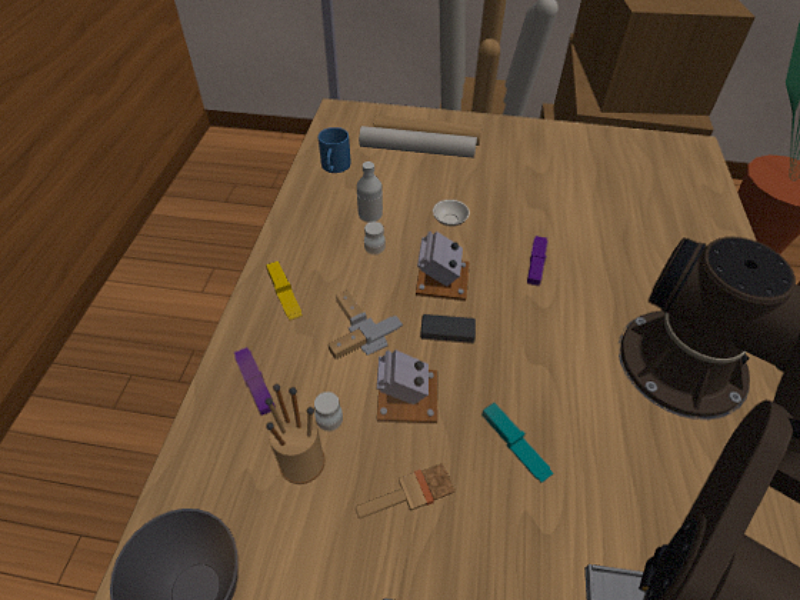

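```bash
cat > h.py <<'E'
import numpy as np,cv2
from cell import *
def pts(n,d):
    """world xyz per pixel, from depth"""
    c=camera_info(n);h,w=d.shape
    u,v=np.meshgrid(np.arange(w),np.arange(h))
    q=cv2.undistortPoints(np.stack([u,v],-1).reshape(-1,1,2).astype(float),c["mtx"],np.array(c["dist_coeffs"])).reshape(h,w,2)
    X=np.dstack([q*d[...,None],d]);return (X-c["t"])@c["R"]
def ray(n,uv,z):
    """pixel rays onto plane height z"""
    c=camera_info(n);q=cv2.undistortPoints(np.array(uv,float).reshape(-1,1,2),c["mtx"],np.array(c["dist_coeffs"])).reshape(-1,2)
    D=np.c_[q,np.ones(len(q))]@c["R"];C=-c["R"].T@c["t"];return C+D*((z-C[2])/D[:,2])[:,None]
E
python3 - <<'E'
from h import *
f=np.load("top0.npz");p,d=f["p"],f["d"];P=pts("top",d);z=P[...,2]
print("table",np.nanmedian(z[300:330,200:300]))
a=cv2.resize(p[145:225,235:325,::-1],(450,400),interpolation=cv2.INTER_CUBIC)
b=cv2.applyColorMap(np.clip(z[145:225,235:325]*8,0,255).astype(np.uint8),cv2.COLORMAP_JET)
b=cv2.resize(b,(345,400),interpolation=cv2.INTER_NEAREST)
a=cv2.convertScaleAbs(a,alpha=1.5)
cv2.imwrite("pics/c1.png",np.hstack([a,b]))
a=cv2.resize(p[195:280,185:390,::-1],(800,332),interpolation=cv2.INTER_CUBIC)
cv2.imwrite("pics/c2.png",cv2.convertScaleAbs(a,alpha=1.5))
E
```

```text
table 0.6883661094002367
```

View pics/c1.png

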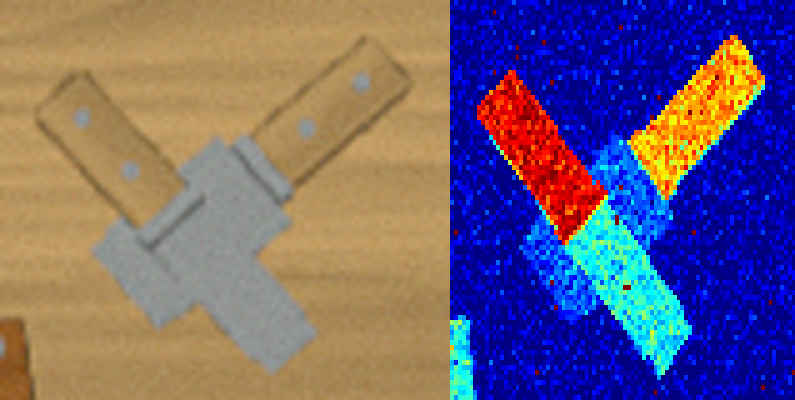

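View pics/c2.png

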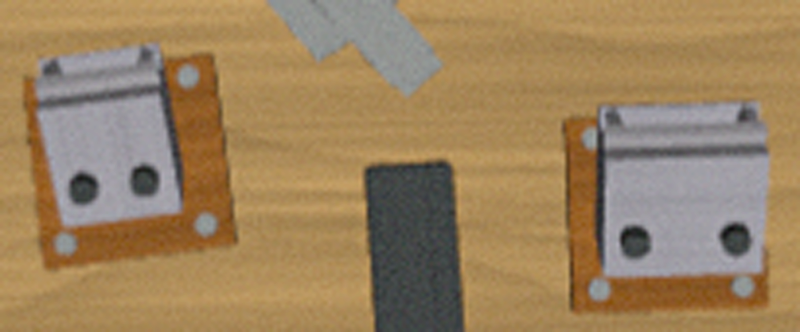

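```bash
cat > m.py <<'E'
from h import *
f=np.load("top0.npz");p,d=f["p"],f["d"];P=pts("top",d);P[...,2]-=0.7;z=P[...,2]
def rect(xy):
    (c,s,a)=cv2.minAreaRect(xy.astype(np.float32));return np.round(c,1),np.round(s,1),round(a,1)
sat=cv2.cvtColor(p,cv2.COLOR_RGB2HSV)
def edge_rect(mask,h,cut=0):
    m=cv2.morphologyEx(mask.astype(np.uint8),cv2.MORPH_OPEN,np.ones((3,3),np.uint8))
    n,l,st,_=cv2.connectedComponentsWithStats(m);k=1+st[1:,4].argmax()
    c=max(cv2.findContours((l==k).astype(np.uint8),cv2.RETR_EXTERNAL,cv2.CHAIN_APPROX_NONE)[0],key=len)[:,0]
    return rect(ray("top",c,h)[:,:2]), st[k,4]
g=np.zeros(z.shape,bool);g[145:225,235:325]=1
col=np.zeros_like(g);col[:,:278]=1
wood=(sat[...,1]>70)
# narrow handle: left of col 277, wide: right
zz=cv2.medianBlur(z.astype(np.float32),3)
for nm,m,h in(("narrow handle",g&(zz>20)&(zz<40)&col,25),("wide handle",g&(zz>14)&(zz<40)&~col,19)):
    print(nm,edge_rect(m,h),np.median(z[m]))
gray=g&(sat[...,1]<60)
print("gray px",gray.sum())
m=g&(zz>5.7)&(sat[...,1]<60)&(zz<15)
print("narrow steel",edge_rect(m&(zz>6.5),9),np.median(z[m]))
for nm,c0,c1 in(("narrow clamp",185,255),("wide clamp",320,390)):
    r=np.zeros_like(g);r[195:285,c0:c1]=1
    foot=r&(z<25)&(sat[...,0]<14)&(sat[...,1]>130)
    print(nm,"foot",edge_rect(foot|(r&(zz>25)),12),edge_rect(foot,12))
    t=r&(zz>50)&(sat[...,1]<60);Q=P[t];print(" n",t.sum(),"zmax",np.percentile(Q[:,2],[1,50,90,99]))
    # plane fit robust
    k=np.ones(len(Q),bool)
    for i in range(8):
        A=np.c_[Q[k][:,:2],np.ones(k.sum())];co=np.linalg.lstsq(A,Q[k][:,2],rcond=None)[0]
        e=Q[:,2]-np.c_[Q[:,:2],np.ones(len(Q))]@co;k=abs(e)<4
    print(" plane",co,"slope",np.degrees(np.arctan(np.hypot(*co[:2]))),"yaw",np.degrees(np.arctan2(co[1],co[0])),k.sum(),"rect",rect(Q[k][:,:2]), rect(Q[:,:2]))
    np.save(nm.split()[0]+"Q.npy",P[r&(zz>8)])
E
python3 m.py
```

```text
narrow handle ((array([667.3,  71.3]), array([79.9, 33.1]), 43.5), np.int32(484)) 28.074108661449813
wide handle ((array([685.2, -22.8]), array([33.9, 80.3]), 38.2), np.int32(486)) 21.91269146133705
gray px 1125
narrow steel ((array([611.1,  16.8]), array([78.2, 41.5]), 43.7), np.int32(514)) 10.201217488934377Traceback (most recent call last):
  File "m.py", line 25, in <module>
    print(nm,"foot",edge_rect(foot|(r&(zz>25)),12),edge_rect(foot,12))
                                                   ~~~~~~~~~^^^^^^^^^
  File "m.py", line 8, in edge_rect
    n,l,st,_=cv2.connectedComponentsWithStats(m);k=1+st[1:,4].argmax()
                                                     ~~~~~~~~~~~~~~~^^
ValueError: attempt to get argmax of an empty sequence
```

```bash
sed -i 's/&col,25)/\&col,28)/; s/&~col,19)/\&~col,22)/; s/(sat\[...,0\]<14)&(sat\[...,1\]>130)/(zz>5)\&(sat[...,1]>90)/' m.py && python3 m.py; python3 -c "
from h import *
p=np.load('top0.npz')['p'];s=cv2.cvtColor(p,cv2.COLOR_RGB2HSV);print(s[240:262:4,243],s[230,195:200],s[300,250])"
```

```text
narrow handle ((array([666.7,  71.2]), array([79.7, 33. ]), 43.5), np.int32(484)) 28.074108661449813
wide handle ((array([684.6, -22.7]), array([33.8, 80.1]), 38.2), np.int32(486)) 21.91269146133705
gray px 1125
narrow steel ((array([611.1,  16.8]), array([78.2, 41.5]), 43.7), np.int32(514)) 10.201217488934377
narrow clamp foot ((array([541. , 162.8]), array([122.1, 110.7]), 6.4), np.int32(2515)) ((array([535.8, 162.2]), array([112. , 110.7]), 6.6), np.int32(1021))
 n 1419 zmax [ 62.1226078   88.78038106 102.51867593 106.44658449]
 plane [ 6.04264814e-02 -4.25216012e-01  1.26261471e+02] slope 23.242946675944502 yaw -81.91198159792587 304 rect (array([546.4, 162. ]), array([58.6, 82.9]), 87.3) (array([528.1,  99.9]), array([221.8, 104.5]), 74.9)
wide clamp foot ((array([ 502.4, -142.9]), array([112.6, 116.7]), 88.9), np.int32(2555)) ((array([ 499.4, -141.4]), array([108.2, 109.5]), 0.7), np.int32(674))
 n 1855 zmax [ 62.01096294  87.89918461 102.28103396 105.93758508]
 plane [7.60131264e-02 5.89324465e-01 1.33583133e+02] slope 30.719055207458233 yaw 82.65036909532269 258 rect (array([ 505.5, -145. ]), array([90.4, 61.1]), 11.8) (array([505. , -88.2]), array([ 94.3, 199.1]), 5.4)
[[ 17 168  76]
 [ 17 203  89]
 [ 15 190  90]
 [ 17 189  89]
 [ 15 205  97]
 [ 18 122 115]] [[ 11 113  97]
 [  0  25 102]
 [124  18 116]
 [120  11 111]
 [114  12 109]] [ 19 131 107]
```

```bash
cat > m2.py <<'E'
from h import *
from scipy.optimize import least_squares
for nm,c,yw in(("narrow",(535.8,162.2),6.6),("wide",(499.4,-141.4),0.7)):
    Q=np.load(nm+"Q.npy");Q=Q[(Q[:,2]<125)&(Q[:,2]>40)&(np.hypot(*(Q[:,:2]-c).T)<80)]
    k=(Q[:,2]>60)&(Q[:,0]<c[0]+40)
    r=least_squares(lambda q:Q[k]@[-q[0],-q[1],1]-q[2],[.7,0,-300],loss="soft_l1").x
    print(nm,"slope",np.degrees(np.arctan(np.hypot(r[0],r[1]))),"yaw",np.degrees(np.arctan2(r[1],r[0])))
    a=np.radians(yw);R=np.array([[np.cos(a),-np.sin(a)],[np.sin(a),np.cos(a)]])
    o=np.array(c)+R@[13,0]
    L=(Q[:,:2]-o)@R
    e=(Q[:,2]-Q[:,:2]@r[:2]-r[2])
    on=abs(e)<4;mid=on&(abs(L[:,0])<25)
    print(" origin",o,"y range",np.percentile(L[mid,1],[.5,2,50,98,99.5]),"x on-plane",np.percentile(L[on,0],[1,99]),"all x",np.percentile(L[:,0],[1,99]))
    for x in range(-50,56,7):
        s=(abs(L[:,0]-x)<3.5)&(abs(L[:,1])<25);print((x,np.round(np.median(Q[s,2]),1),s.sum()),end=" ")
    # left/right edges as function of x -> yaw of jaws
    E=[]
    for x in range(-30,21,5):
        s=on&(abs(L[:,0]-x)<3);y=L[s,1];E.append((x,np.percentile(y,2),np.percentile(y,98)))
    E=np.array(E);print("\n edge tilt deg",np.degrees(np.polyfit(E[:,0],E[:,1],1)[0]),np.degrees(np.polyfit(E[:,0],E[:,2],1)[0]))
    h=np.radians(yw);m=o+R@[35,0];print(" mouth",m)
E
python3 m2.py
```

```text
narrow slope 29.2606339223761 yaw 7.51748904727449
 origin [548.71384595 163.69418296] y range [-32.21811161 -31.42422966   1.18759267  31.38710052  32.29904864] x on-plane [-48.61978309  22.78054819] all x [-48.56028108  41.43439002]
(-50, np.float64(65.1), np.int64(35)) (-43, np.float64(68.3), np.int64(87)) (-36, np.float64(81.7), np.int64(87)) (-29, np.float64(83.6), np.int64(78)) (-22, np.float64(83.0), np.int64(83)) (-15, np.float64(87.5), np.int64(86)) (-8, np.float64(92.5), np.int64(88)) (-1, np.float64(97.9), np.int64(88)) (6, np.float64(101.8), np.int64(87)) (13, np.float64(101.6), np.int64(70)) (20, np.float64(99.1), np.int64(93)) (27, np.float64(101.7), np.int64(57)) (34, np.float64(82.5), np.int64(72)) (41, np.float64(83.7), np.int64(57)) (48, np.float64(nan), np.int64(0)) (55, np.float64(nan), np.int64(0)) 
 edge tilt deg 3.02322849438794 -1.969938866142441
 mouth [583.48189275 167.71698322]
wide slope 30.21689527289853 yaw -0.31206857107873703
 origin [ 512.39902981 -141.24117899] y range [-42.58957043 -41.40155379  -0.49366754  40.48224089  40.87477777] x on-plane [-47.15308325  22.85252355] all x [-46.84518753  40.97816052]
(-50, np.float64(64.0), np.int64(22)) (-43, np.float64(66.0), np.int64(80)) (-36, np.float64(72.6), np.int64(91)) (-29, np.float64(78.1), np.int64(78)) (-22, np.float64(82.1), np.int64(91)) (-15, np.float64(86.4), np.int64(81)) (-8, np.float64(91.3), np.int64(90)) (-1, np.float64(96.2), np.int64(84)) (6, np.float64(101.2), np.int64(92)) (13, np.float64(102.3), np.int64(78)) (20, np.float64(98.1), np.int64(89)) (27, np.float64(101.4), np.int64(77)) (34, np.float64(82.3), np.int64(66)) (41, np.float64(83.1), np.int64(53)) (48, np.float64(nan), np.int64(0)) (55, np.float64(nan), np.int64(0)) 
 edge tilt deg 9.458126318920916 -0.7886246330590552
 mouth [ 547.39641774 -140.81358396]
  return _methods._mean(a, axis=axis, dtype=dtype,
  ret = ret.dtype.type(ret / rcount)
```

```bash
cat > c.py <<'E'
import numpy as np
def chain(start,targets):
    """print tool-axis shift (m) and twist (deg) from each pose (x,y,z mm, yaw deg) to the next"""
    p=np.array(start,float)
    for q in targets:
        q=np.array(q,float);d=q[:3]-p[:3];a=np.radians(p[3])
        dx=d[0]*np.cos(a)+d[1]*np.sin(a);dy=d[0]*np.sin(a)-d[1]*np.cos(a)
        tw=-((q[3]-p[3]+180)%360-180)
        n=max(np.ceil(np.linalg.norm(d)/50),np.ceil(abs(tw)/8.59))
        print(f"dx {dx/1e3:.4f} dy {dy/1e3:.4f} dz {-d[2]/1e3:.4f} twist {tw:.1f} rows>={n:.0f}  -> {q}")
        p=q
def now():
    from cell import state
    s=state();print("t",round(s["t"],2),"pos",np.round(s["eef_pos"],1),"yaw",round(np.degrees(s["tcp_rot"][2])%360,2),"F",np.round(s["ft_force"],1),"open",round(95.1*s["opening"],1))
E
python3 -c "
from c import *
s=np.array([235.2,579.1,214.7,157.9]);e=np.array([674,78,200,223.5])
chain(s,[s+(e-s)*k/3 for k in(1,2,3)]+[(674,78,40,223.5),(674,78,3,223.5)])"
```

```text
dx -0.1984 dy -0.0997 dz 0.0049 twist -21.9 rows>=5  -> [381.46666667 412.06666667 209.8        179.76666667]
dx -0.1469 dy -0.1664 dz 0.0049 twist -21.9 rows>=5  -> [527.73333333 245.03333333 204.9        201.63333333]
dx -0.0744 dy -0.2092 dz 0.0049 twist -21.9 rows>=5  -> [674.   78.  200.  223.5]
dx -0.0000 dy 0.0000 dz 0.1600 twist -0.0 rows>=4  -> [674.   78.   40.  223.5]
dx -0.0000 dy 0.0000 dz 0.0370 twist -0.0 rows>=1  -> [674.   78.    3.  223.5]
```

{"fn": "carry_out", "kwargs": {"moves": [{"dx": -0.198, "dy": -0.1, "dz": 0.005, "twist": -21.9}, {"dx": -0.198, "dy": -0.1, "dz": 0.005, "twist": -21.9}, {"dx": -0.198, "dy": -0.1, "dz": 0.005, "twist": -21.9}, {"dx": -0.198, "dy": -0.1, "dz": 0.005, "twist": -21.9}, {"dx": -0.198, "dy": -0.1, "dz": 0.005, "twist": -21.9}], "grip": 0.06}}

```text
t: 0.6
eef_pos: [382.7, 409.3, 209.4]
tcp_rot: [-3.141, -0.0, 3.136]
ft_force: [-0.9, 0.7, 0.2]
opening: 0.659
```

{"fn": "carry_out", "kwargs": {"moves": [{"dx": -0.147, "dy": -0.166, "dz": 0.005, "twist": -21.9}, {"dx": -0.147, "dy": -0.166, "dz": 0.005, "twist": -21.9}, {"dx": -0.147, "dy": -0.166, "dz": 0.005, "twist": -21.9}, {"dx": -0.147, "dy": -0.166, "dz": 0.005, "twist": -21.9}, {"dx": -0.147, "dy": -0.166, "dz": 0.005, "twist": -21.9}]}}

```text
t: 1.1
eef_pos: [529.1, 242.7, 204.3]
tcp_rot: [-3.141, -0.0, -2.765]
ft_force: [-0.5, 0.2, 0.4]
opening: 0.627
```

```bash
python3 -c "
from c import *
now()
chain((529,242.6,204.7,201.6),[(674,78,120,223.5),(674,78,3,223.5)])"
```

```text
t 1.1 pos [529.1 242.7 204.3] yaw 201.6 F [-0.5  0.2  0.4] open 59.6
dx -0.0742 dy -0.2064 dz 0.0847 twist -21.9 rows>=5  -> [674.   78.  120.  223.5]
dx -0.0000 dy 0.0000 dz 0.1170 twist -0.0 rows>=3  -> [674.   78.    3.  223.5]
```

{"fn": "carry_out", "kwargs": {"moves": [{"dx": -0.074, "dy": -0.206, "dz": 0.085, "twist": -21.9}, {"dx": -0.074, "dy": -0.206, "dz": 0.085, "twist": -21.9}, {"dx": -0.074, "dy": -0.206, "dz": 0.085, "twist": -21.9}, {"dx": -0.074, "dy": -0.206, "dz": 0.085, "twist": -21.9}, {"dx": -0.074, "dy": -0.206, "dz": 0.085, "twist": -21.9}]}}

```text
t: 1.6
eef_pos: [673.4, 78.8, 117.8]
tcp_rot: [3.141, -0.001, -2.382]
ft_force: [-0.8, -0.0, 0.7]
opening: 0.63
```

{"fn": "carry_out", "kwargs": {"moves": [{"dz": 0.04}, {"dz": 0.08}, {"dz": 0.09}, {"dz": 0.09}]}}

```text
schema error: expected keys dx, dy, dz, twist
```

{"fn": "carry_out", "kwargs": {"moves": [{"dx": 0, "dy": 0, "dz": 0.04, "twist": 0}, {"dx": 0, "dy": 0, "dz": 0.08, "twist": 0}, {"dx": 0, "dy": 0, "dz": 0.115, "twist": 0}, {"dx": 0, "dy": 0, "dz": 0.115, "twist": 0}]}}

```text
t: 2.0
eef_pos: [672.1, 81.2, 2.4]
tcp_rot: [3.141, -0.001, -2.381]
ft_force: [0.2, -0.3, 0.2]
opening: 0.631
```

{"fn": "carry_out", "kwargs": {"moves": [{"dx": 0, "dy": 0, "dz": 0, "twist": 0}, {"dx": 0, "dy": 0, "dz": 0, "twist": 0}, {"dx": 0, "dy": 0, "dz": 0, "twist": 0}, {"dx": 0, "dy": 0, "dz": 0, "twist": 0}, {"dx": 0, "dy": 0, "dz": 0, "twist": 0}], "grip": 0.02}}

```text
t: 2.5
eef_pos: [672.4, 81.4, 4.9]
tcp_rot: [-3.141, 0.0, -2.381]
ft_force: [0.1, -1.1, 1.0]
opening: 0.316
```

{"fn": "carry_out", "kwargs": {"moves": [{"dx": 0, "dy": 0, "dz": -0.02, "twist": 0}, {"dx": 0, "dy": 0, "dz": -0.05, "twist": 0}, {"dx": 0, "dy": 0, "dz": -0.09, "twist": 0}, {"dx": 0, "dy": 0, "dz": -0.1, "twist": 0}, {"dx": 0, "dy": 0, "dz": -0.1, "twist": 0}]}}

```text
t: 3.0
eef_pos: [672.8, 81.4, 106.1]
tcp_rot: [-3.14, 0.002, -2.381]
ft_force: [0.4, 0.2, -2.0]
opening: 0.309
```

```bash
python3 - <<'E'
from h import *
from c import now
now()
for n,w in(("side",(150,320,180,420)),("top",None)):
    p,d=read_camera(n);np.savez(f"{n}1.npz",p=p,d=d)
    if n=="side": cv2.imwrite("pics/s1.png",cv2.convertScaleAbs(cv2.resize(p[100:330,180:420,::-1],(600,575)),alpha=1.4))
E
```

```text
t 3.0 pos [672.8  81.4 106.1] yaw 223.59 F [ 0.4  0.2 -2. ] open 29.4
```

View pics/s1.png

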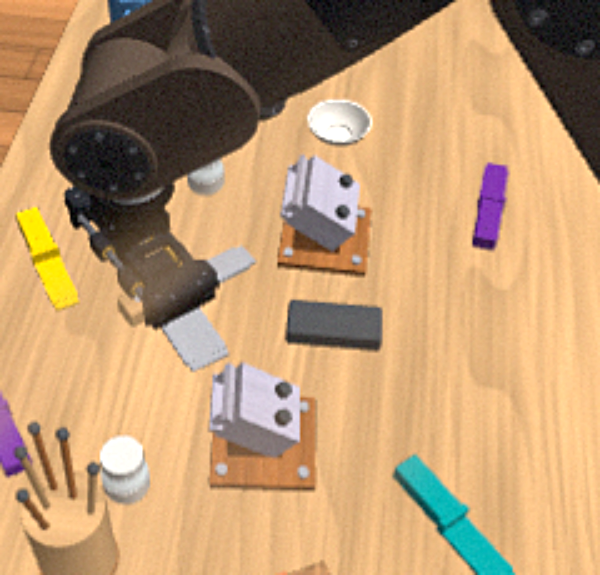

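```bash
python3 - <<'E'
from h import *
T=np.array([672.8,81.4,106.1]);a=np.radians(43.6);R=np.array([[np.cos(a),-np.sin(a)],[np.sin(a),np.cos(a)]])
for n in("side","top"):
    f=np.load(n+"1.npz");P=pts(n,f["d"]);s=cv2.cvtColor(f["p"],cv2.COLOR_RGB2HSV)
    L=np.dstack([(P[...,:2]-T[:2])@R,P[...,2]])
    m=(abs(L[...,1])<25)&(L[...,0]<-30)&(L[...,0]>-150)&(L[...,2]>60)&(L[...,2]<150)
    Q=L[m];print(n,m.sum())
    if m.sum()>20:
        print(" x",np.percentile(Q[:,0],[1,3,97]),"y",np.percentile(Q[:,1],[3,50,97]))
        for x in range(-140,-40,10):
            k=abs(Q[:,0]-x)<5
            if k.sum()>5: print(x,k.sum(),np.round(np.median(Q[k,2]),1),np.round(np.percentile(Q[k,1],[5,95]),1))
E
```

```text
side 168
 x [-130.08066457 -128.89995963  -84.23051196] y [-13.53483429   4.38357366  17.82373469]
-130 16 108.9 [-9.9 14.4]
-120 30 109.9 [-11.8  15.9]
-110 38 110.4 [-12.7  17.5]
-100 39 110.5 [-11.4  17.9]
-90 38 110.2 [-12.1  17.5]
-80 7 110.7 [-2.  16.8]
top 362
 x [-130.05848514 -128.8424935   -76.5398176 ] y [-16.45435627  -3.43803751  12.79188053]
-130 40 110.2 [-13.7  11.2]
-120 73 111.6 [-15.   12.5]
-110 77 111.7 [-15.3  13. ]
-100 76 111.5 [-15.4  12.6]
-90 59 111.6 [-15.5  11.1]
-80 29 110.8 [-16.6  -4. ]
-70 8 112.4 [-16.5 -11.3]
```

```bash
python3 - <<'E'
from h import *
for n in("top","side"):
    f=np.load(n+"0.npz");P=pts(n,f["d"])
    for nm,o,yw,hw in(("narrow",(548.7,163.7),6.6,32.5),("wide",(512.4,-141.2),.7,42.5)):
        a=np.radians(yw);R=np.array([[np.cos(a),-np.sin(a)],[np.sin(a),np.cos(a)]])
        L=np.dstack([(P[...,:2]-o)@R,P[...,2]])
        ex=abs(L[...,2]-(97+.7*L[...,0]))
        m=(ex<5)&(abs(L[...,0]+8)<14)&(abs(L[...,1])<hw+12)
        b=(abs(L[...,1])<hw-8)&(L[...,2]>40)&(L[...,2]<120)&(abs(L[...,0])<60)
        # lower lip front edge, back edge
        g=(abs(L[...,0]-37)<12)&(L[...,2]>70)&(L[...,2]<95)&(abs(L[...,1])<hw+10)
        ed=[np.degrees(np.polyfit(x:=np.arange(-20,6,5),[np.percentile(L[...,1][m&(abs(L[...,0]-i)<4)],q) for i in x],1)[0]) for q in(3,97)]
        print(n,nm,"y",np.round(np.percentile(L[m][:,1],[1,3,97,99]),1),"lip y",np.round(np.percentile(L[g][:,1],[3,97]),1),"x",np.round(np.percentile(L[b][:,0],[1,3,97,99]),1),"edge deg",np.round(ed,1),"zoff",np.median((L[...,2]-(97+.7*L[...,0]))[m]))
E
```

```text
top narrow y [-32.2 -30.9  30.6  31.8] lip y [-31.9  29.8] x [-48.5 -46.6  39.6  41.6] edge deg [1.2 1.6] zoff 1.7349031556944539
top wide y [-42.1 -40.4  38.8  40.8] lip y [-40.5  41.4] x [-47.  -45.2  39.1  41.1] edge deg [-2.9  1.3] zoff 0.5447722238275432
side narrow y [-29.9 -27.9  34.6  35.9] lip y [-26.8  35.8] x [-48.2 -45.7  38.2  39.9] edge deg [ 2.4 -2.9] zoff -0.6808085987191248
side wide y [-40.6 -38.2  43.   44.3] lip y [-32.8  43.8] x [-47.7 -45.4  39.2  40.8] edge deg [ 2.1 -9.6] zoff -1.6893909349166591
```

```bash
python3 - <<'E'
from h import *
a=np.radians(7);R=np.array([[np.cos(a),-np.sin(a)],[np.sin(a),np.cos(a)]])
for n in("top","side"):
    f=np.load(n+"0.npz");P=pts(n,f["d"])
    L=np.dstack([(P[...,:2]-(583,169.2))@R,P[...,2]])
    for z0,z1 in((45,75),(75,120),(120,160),(160,190),(190,230)):
        m=(L[...,2]>z0)&(L[...,2]<z1)&(L[...,0]>15)&(L[...,0]<260)&(abs(L[...,1])<220)&(f["d"]>0)
        m=cv2.morphologyEx(m.astype(np.uint8),cv2.MORPH_OPEN,np.ones((2,2),np.uint8))
        k,l,st,_=cv2.connectedComponentsWithStats(m)
        for i in range(1,k):
            if st[i,4]>5: Q=L[l==i];print(n,(z0,z1),st[i,4],"x",Q[:,0].min().round(),Q[:,0].max().round(),"y",Q[:,1].min().round(),Q[:,1].max().round())
E
```

```text
top (45, 75) 134 x 94.0 148.0 y 99.0 149.0
top (45, 75) 335 x -153.0 112.0 y -145.0 71.0
top (75, 120) 907 x -153.0 167.0 y -145.0 188.0
top (75, 120) 30 x 119.0 160.0 y 118.0 159.0
top (120, 160) 26 x 123.0 152.0 y 115.0 135.0
top (120, 160) 23 x 139.0 151.0 y 111.0 117.0
top (120, 160) 29 x -153.0 148.0 y -145.0 165.0
top (120, 160) 19 x 119.0 125.0 y 120.0 126.0
top (120, 160) 22 x 98.0 106.0 y 136.0 148.0
top (160, 190) 18 x 145.0 151.0 y 132.0 136.0
top (160, 190) 19 x 142.0 162.0 y 107.0 121.0
top (160, 190) 23 x -153.0 197.0 y -145.0 217.0
top (160, 190) 13 x 119.0 122.0 y 119.0 124.0
top (160, 190) 12 x -153.0 108.0 y -145.0 156.0
top (190, 230) 40 x -153.0 222.0 y -145.0 196.0
top (190, 230) 31 x -153.0 210.0 y -145.0 154.0
top (190, 230) 31 x 143.0 204.0 y 158.0 228.0
top (190, 230) 35 x -153.0 145.0 y -145.0 148.0
top (190, 230) 26 x 90.0 109.0 y 135.0 165.0
side (45, 75) 256 x -42.0 110.0 y 6.0 528.0
side (45, 75) 170 x 93.0 156.0 y 108.0 177.0
side (75, 120) 893 x -42.0 165.0 y 63.0 528.0
side (120, 160) 32 x 139.0 175.0 y 32.0 120.0
side (120, 160) 30 x 119.0 126.0 y 104.0 129.0
side (120, 160) 30 x -42.0 150.0 y 121.0 528.0
side (120, 160) 24 x 98.0 104.0 y 124.0 145.0
side (120, 160) 25 x 140.0 148.0 y 146.0 164.0
side (160, 190) 25 x 141.0 187.0 y 8.0 117.0
side (160, 190) 20 x 118.0 156.0 y 24.0 126.0
side (160, 190) 23 x 146.0 194.0 y 36.0 140.0
side (160, 190) 23 x 92.0 123.0 y 47.0 145.0
side (160, 190) 16 x 144.0 158.0 y 135.0 166.0
side (190, 230) 29 x 142.0 203.0 y -11.0 115.0
side (190, 230) 37 x -42.0 161.0 y -2.0 528.0
side (190, 230) 31 x -42.0 205.0 y 35.0 528.0
side (190, 230) 19 x 89.0 124.0 y 35.0 148.0
side (190, 230) 24 x 145.0 168.0 y 126.0 171.0
```

```bash
python3 -c "
from c import *
now()
M=np.array([583,169.2]);a=np.radians(7)
def W(x,z,yaw=187): return (M[0]+x*np.cos(a),M[1]+x*np.sin(a),z,yaw)
s=(672.8,81.4,106,223.6)
chain(s,[W(168,106),W(168,86),W(117,86)])"
```

```text
t 3.1 pos [671.6  81.3 103.3] yaw 223.59 F [-0.5  0.5 -2.6] open 30.3
dx -0.1304 dy 0.0253 dz -0.0000 twist 36.6 rows>=5  -> [749.74775348 189.67404969 106.         187.        ]
dx -0.0000 dy 0.0000 dz 0.0200 twist -0.0 rows>=1  -> [749.74775348 189.67404969  86.         187.        ]
dx 0.0510 dy -0.0000 dz -0.0000 twist -0.0 rows>=2  -> [699.12789974 183.45871318  86.         187.        ]
```

```bash
python3 -c "
from c import *
M=np.array([583,169.2]);a=np.radians(7)
def W(x,z,yaw=187): return (M[0]+x*np.cos(a),M[1]+x*np.sin(a),z,yaw)
chain((671.6,81.3,103.3,223.6),[W(168,103.3)])"
```

```text
dx -0.1313 dy 0.0246 dz -0.0000 twist 36.6 rows>=5  -> [749.74775348 189.67404969 103.3        187.        ]
```

{"fn": "carry_out", "kwargs": {"moves": [{"dx": -0.0263, "dy": 0.0049, "dz": 0, "twist": 7.3}, {"dx": -0.0525, "dy": 0.0098, "dz": 0, "twist": 14.6}, {"dx": -0.0788, "dy": 0.0148, "dz": 0, "twist": 22}, {"dx": -0.105, "dy": 0.0197, "dz": 0, "twist": 29.3}, {"dx": -0.1313, "dy": 0.0246, "dz": 0, "twist": 36.6}]}}

```text
t: 3.6
eef_pos: [750.2, 190.5, 101.8]
tcp_rot: [-3.141, -0.004, -3.025]
ft_force: [-0.4, -0.8, -1.6]
opening: 0.31
```

{"fn": "carry_out", "kwargs": {"moves": [{"dx": 0, "dy": 0, "dz": 0.0, "twist": 0}, {"dx": 0, "dy": 0, "dz": 0, "twist": 0}, {"dx": 0, "dy": 0, "dz": 0.0, "twist": 0}]}}

```text
t: 3.9
eef_pos: [749.7, 189.0, 103.1]
tcp_rot: [-3.141, -0.002, -3.019]
ft_force: [0.5, 0.6, -2.5]
opening: 0.315
```

```bash
cat > b.py <<'E'
from h import *
import sys
def held(T,yaw,M,myaw,tag,z0=60,z1=160,hw=25,xr=(-150,-40)):
    """held blade's steel as seen in both cameras, in the frame at T turned by yaw; also in mouth frame"""
    a=np.radians(yaw);R=np.array([[np.cos(a),-np.sin(a)],[np.sin(a),np.cos(a)]])
    for n in("side","top"):
        p,d=read_camera(n);np.savez(f"{n}{tag}.npz",p=p,d=d);P=pts(n,d)
        L=np.dstack([(P[...,:2]-T[:2])@R,P[...,2]])
        m=(abs(L[...,1])<hw+10)&(L[...,0]<xr[1])&(L[...,0]>xr[0])&(L[...,2]>z0)&(L[...,2]<z1)
        Q=L[m];print(n,m.sum(),"x",np.percentile(Q[:,0],[1,3,97]).round(1),end=" | ")
        for x in range(-140,-40,15):
            k=abs(Q[:,0]-x)<5
            if k.sum()>5: print(x,k.sum(),np.round(np.median(Q[k,2]),1),np.round(np.percentile(Q[k,1],[5,95]),1),end="; ")
        print()
E
python3 - <<'E'
from b import *; from c import now
now();s=state();held(s["eef_pos"],7,0,0,"2",80,140)
p=np.load("side2.npz")["p"];cv2.imwrite("pics/s2.png",cv2.convertScaleAbs(cv2.resize(p[100:330,160:400,::-1],(600,575)),alpha=1.4))
E
```

```text
t 3.9 pos [749.7 189.  103.1] yaw 187.04 F [ 0.5  0.6 -2.5] open 30.0
side 477 x [-130.  -127.6  -42.5] | -125 40 106.8 [-10.1  14.9]; -110 49 107.8 [-11.9  17.6]; -95 48 108.1 [-10.9  18.5]; -80 52 107.5 [-12.8  18. ]; -65 53 108.2 [-12.4  18. ]; -50 83 122.1 [-12.7  19.8]; Traceback (most recent call last):
  File "<stdin>", line 2, in <module>
  File "b.py", line 10, in held
    Q=L[m];print(n,m.sum(),"x",np.percentile(Q[:,0],[1,3,97]).round(1),end=" | ")
                               ~~~~~~~~~~~~~^^^^^^^^^^^^^^^^^
    return _quantile_unchecked(
        a, q, axis, out, overwrite_input, method, keepdims, weights)
    return _ureduce(a,
                    func=_quantile_ureduce_func,
    ...<5 lines>...
                    overwrite_input=overwrite_input,
                    method=method)
    r = func(a, **kwargs)
    result = _quantile(arr,
                       quantiles=q,
    ...<2 lines>...
                       out=out,
                       weights=wgt)
    slices_having_nans = np.isnan(arr[-1, ...])
                                  ~~~^^^^^^^^^
IndexError: index -1 is out of bounds for axis 0 with size 0
```

{"fn": "carry_out", "kwargs": {"moves": [{"dx": 0, "dy": 0, "dz": 0.018, "twist": 0}, {"dx": 0.01, "dy": 0, "dz": 0.018, "twist": 0}, {"dx": 0.025, "dy": 0, "dz": 0.018, "twist": 0}, {"dx": 0.04, "dy": 0, "dz": 0.018, "twist": 0}, {"dx": 0.0475, "dy": 0, "dz": 0.018, "twist": 0}]}}

```text
t: 4.5
eef_pos: [702.3, 183.3, 86.9]
tcp_rot: [3.142, -0.0, -3.02]
ft_force: [0.7, 0.5, -2.3]
opening: 0.314
```

{"fn": "carry_out", "kwargs": {"moves": [{"dx": 0, "dy": 0, "dz": 0, "twist": 0}, {"dx": 0, "dy": 0, "dz": 0, "twist": 0}, {"dx": 0.0, "dy": 0, "dz": 0, "twist": 0}]}}

```text
t: 4.8
eef_pos: [703.8, 183.8, 86.7]
tcp_rot: [3.142, 0.0, -3.02]
ft_force: [0.3, 0.4, -2.0]
opening: 0.315
```

```bash
sed -i 's/^        Q=L\[m\];/        if m.sum()<20: continue\n        Q=L[m];/' b.py && python3 - <<'E'
from b import *; from c import now
s=state();held(s["eef_pos"],7,0,0,"2",70,140);now()
p=np.load("side2.npz")["p"];cv2.imwrite("pics/s2.png",cv2.convertScaleAbs(cv2.resize(p[180:320,180:340,::-1],(640,560)),alpha=1.4))
E
```

```text
side 756 x [-149.3 -147.9  -43.8] | -140 109 97.0 [-26.2  34.4]; -125 100 89.9 [-23.5  33.2]; -110 49 90.8 [-13.3  17.6]; -95 49 91.0 [-13.   17.5]; -80 47 91.7 [-11.8  18.3]; -65 48 91.6 [-11.2  18.5]; -50 75 105.2 [-12.  20.]; 
top 59 x [-149.9 -148.6 -115.9] | -140 16 93.5 [-33.5 -30.1]; -125 17 83.5 [-33.8 -29. ]; 
t 4.9 pos [703.6 183.9  86.5] yaw 186.99 F [-0.  -0.4 -2.3] open 29.6
```

View pics/s2.png

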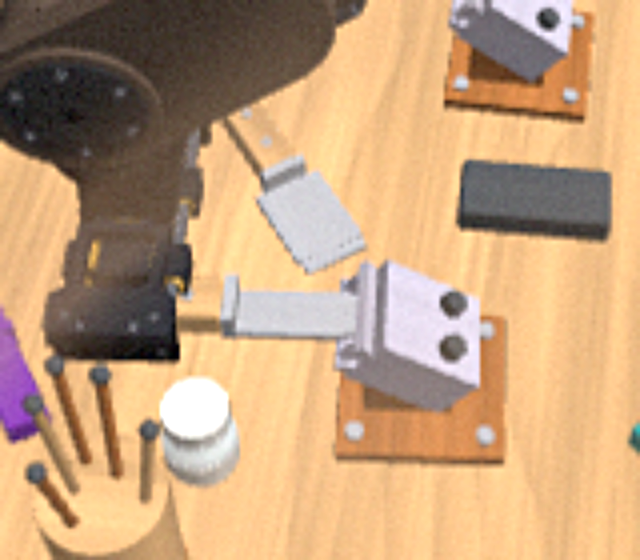

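```bash
cat > path.py <<'E'
import numpy as np
def path(x0,z0,L=128.5,c=8,off=11.5,pts=None):
    """TCP dx (inward), dz (down) from current local x0,z0 for tip (x,z), tilt deg"""
    for tx,tz,th in pts:
        t=np.radians(th);px=tx+L*np.cos(t)-c*np.sin(t);pz=tz+L*np.sin(t)+c*np.cos(t)-off
        print((tx,round(tz,1),th),f"dx {(x0-px)/1e3:.4f} dz {(z0-pz)/1e3:.4f}  TCP {px:.1f} {pz:.1f}")
def gap(s): return (-s*.819,92-s*.574)
E
python3 -c "
from path import *
P=[(-8,89.5,4),(-9,88.8,8),(-10,88,12),(-10.5,87,16),(-11,86.5,20),(-13,84.5,24),(-16,81.5,28),(-20,78.5,32),(-24.6,75.3,35)]+[(*gap(s),35) for s in(40,50,60,70,78)]
path(121.5,86.5,pts=P)"
```

```text
(-8, 89.5, 4) dx 0.0019 dz -0.0084  TCP 119.6 94.9
(-9, 88.8, 8) dx 0.0044 dz -0.0166  TCP 117.1 103.1
(-10, 88, 12) dx 0.0075 dz -0.0245  TCP 114.0 111.0
(-10.5, 87, 16) dx 0.0107 dz -0.0321  TCP 110.8 118.6
(-11, 86.5, 20) dx 0.0145 dz -0.0400  TCP 107.0 126.5
(-13, 84.5, 24) dx 0.0204 dz -0.0461  TCP 101.1 132.6
(-16, 81.5, 28) dx 0.0278 dz -0.0509  TCP 93.7 137.4
(-20, 78.5, 32) dx 0.0368 dz -0.0554  TCP 84.7 141.9
(-24.6, 75.3, 35) dx 0.0454 dz -0.0576  TCP 76.1 144.1
(-32.76, 69.0, 35) dx 0.0536 dz -0.0513  TCP 67.9 137.8
(-40.949999999999996, 63.3, 35) dx 0.0618 dz -0.0456  TCP 59.7 132.1
(-49.14, 57.6, 35) dx 0.0700 dz -0.0398  TCP 51.5 126.3
(-57.33, 51.8, 35) dx 0.0782 dz -0.0341  TCP 43.3 120.6
(-63.882, 47.2, 35) dx 0.0847 dz -0.0295  TCP 36.8 116.0
```

{"fn": "carry_out", "kwargs": {"moves": [{"dx": 0.0019, "dy": 0.0007, "dz": -0.0084, "twist": 0}, {"dx": 0.0044, "dy": 0.0007, "dz": -0.0166, "twist": 0}, {"dx": 0.0075, "dy": 0.0007, "dz": -0.0245, "twist": 0}, {"dx": 0.0107, "dy": 0.0007, "dz": -0.0321, "twist": 0}, {"dx": 0.0107, "dy": 0.0007, "dz": -0.0321, "twist": 0}]}}

```text
t: 5.4
eef_pos: [692.7, 183.5, 120.6]
tcp_rot: [3.141, 0.002, -3.02]
ft_force: [1.7, 0.4, -2.6]
opening: 0.319
```

```bash
python3 - <<'E'
from b import *; from c import now
s=state();held(s["eef_pos"],7,0,0,"3",60,160);now()
p=np.load("side3.npz")["p"];cv2.imwrite("pics/s3.png",cv2.convertScaleAbs(cv2.resize(p[180:320,180:340,::-1],(640,560)),alpha=1.4))
E
```

```text
side 876 x [-149.3 -147.8  -43.8] | -140 123 98.8 [-26.4  33.9]; -125 121 96.2 [-26.7  33.2]; -110 98 90.8 [-25.1  31.9]; -95 50 99.2 [-10.5  18.3]; -80 50 102.9 [-11.   19.3]; -65 49 107.4 [-10.1  18.3]; -50 68 112.3 [-11.9  18.9]; 
top 160 x [-149.7 -148.6 -104.6] | -140 33 101.1 [-34.7 -25.9]; -125 41 99.0 [-34.8 -22.8]; -110 31 85.5 [-34.1 -20.5]; 
t 5.5 pos [692.1 183.5 119. ] yaw 186.99 F [ 1.1 -0.4 -2. ] open 29.5
```

{"fn": "carry_out", "kwargs": {"moves": [{"dx": 0.0038, "dy": 0, "dz": -0.0079, "twist": 0}, {"dx": 0.0097, "dy": 0, "dz": -0.014, "twist": 0}, {"dx": 0.0171, "dy": 0, "dz": -0.0188, "twist": 0}, {"dx": 0.0261, "dy": 0, "dz": -0.0233, "twist": 0}, {"dx": 0.0347, "dy": 0, "dz": -0.0255, "twist": 0}]}}

```text
t: 6.0
eef_pos: [657.4, 179.1, 144.9]
tcp_rot: [3.141, 0.001, -3.02]
ft_force: [4.0, 0.0, -3.3]
opening: 0.316
```

```bash
python3 - <<'E'
from b import *; from c import now
s=state();held(s["eef_pos"],7,0,0,"3",60,180,xr=(-120,-20));now()
E
```

```text
side 881 x [-119.4 -117.7  -25.7] | -110 124 94.5 [-26.7  33.4]; -95 117 96.1 [-27.   33.3]; -80 106 93.4 [-23.6  33.3]; -65 56 101.6 [-12.9  19. ]; -50 54 111.6 [-11.7  19.3]; 
top 308 x [-119.1 -118.3  -68.8] | -110 59 97.7 [-34.5 -15.5]; -95 55 99.2 [-34.4 -14.3]; -80 53 97.4 [-34.6 -12.2]; -65 18 86.1 [-32.8 -11.4]; 
t 6.1 pos [656.7 179.1 144.7] yaw 187.0 F [ 0.1  0.3 -2. ] open 29.9
```

{"fn": "carry_out", "kwargs": {"moves": [{"dx": 0.008, "dy": 0, "dz": 0.0056, "twist": 0}, {"dx": 0.016, "dy": 0, "dz": 0.0112, "twist": 0}, {"dx": 0.024, "dy": 0, "dz": 0.0168, "twist": 0}, {"dx": 0.032, "dy": 0, "dz": 0.0224, "twist": 0}, {"dx": 0.0385, "dy": 0, "dz": 0.0278, "twist": 0}]}}

```text
t: 6.6
eef_pos: [619.0, 174.3, 115.7]
tcp_rot: [3.142, -0.001, -3.02]
ft_force: [-0.3, 0.2, -0.1]
opening: 0.314
```

{"fn": "carry_out", "kwargs": {"moves": [{"dx": 0.0, "dy": 0, "dz": 0, "twist": 0}, {"dx": 0.0, "dy": 0, "dz": 0, "twist": 0}]}}

```text
t: 6.8
eef_pos: [620.0, 174.4, 116.5]
tcp_rot: [3.142, 0.0, -3.02]
ft_force: [-1.3, -0.9, -1.5]
opening: 0.31
```

```bash
python3 - <<'E'
from b import *; from c import now
s=state();held(s["eef_pos"],7,0,0,"3",60,180,xr=(-60,0));now()
p=np.load("side3.npz")["p"];cv2.imwrite("pics/s3.png",cv2.convertScaleAbs(cv2.resize(p[180:320,180:340,::-1],(640,560)),alpha=1.4))
E
```

```text
side 356 x [-59.8 -59.  -28. ] | -50 120 97.9 [-25.5  33.4]; 
top 32 x [-59.  -58.8 -31. ] | -50 12 88.4 [-34.6 -33.2]; 
t 6.9 pos [620.3 174.4 116.7] yaw 186.99 F [-0.8  0.3 -0.9] open 30.1
```

View pics/s3.png

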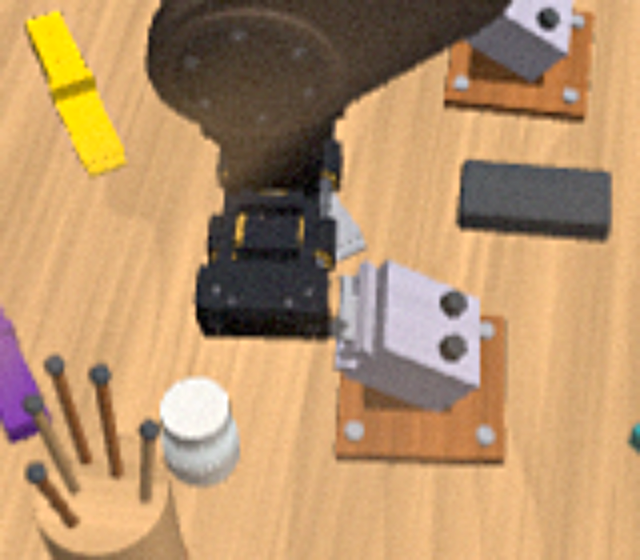

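{"fn": "carry_out", "kwargs": {"moves": [{"dx": 0.001, "dy": 0, "dz": 0.0007, "twist": 0}, {"dx": 0.002, "dy": 0, "dz": 0.0014, "twist": 0}, {"dx": 0.003, "dy": 0, "dz": 0.0021, "twist": 0}, {"dx": 0.003, "dy": 0, "dz": 0.0021, "twist": 0}]}}

```text
t: 7.3
eef_pos: [616.8, 174.0, 114.3]
tcp_rot: [3.142, -0.0, -3.019]
ft_force: [-0.7, -1.2, -1.4]
opening: 0.314
```

{"fn": "carry_out", "kwargs": {"moves": [{"dx": 0.001, "dy": 0, "dz": 0.0007, "twist": 0}, {"dx": 0.002, "dy": 0, "dz": 0.0014, "twist": 0}, {"dx": 0.003, "dy": 0, "dz": 0.0021, "twist": 0}, {"dx": 0.003, "dy": 0, "dz": 0.0021, "twist": 0}]}}

```text
t: 7.7
eef_pos: [614.0, 173.7, 112.4]
tcp_rot: [3.141, 0.0, -3.02]
ft_force: [-0.7, 0.2, 2.2]
opening: 0.311
```

{"fn": "carry_out", "kwargs": {"moves": [{"dx": 0.001, "dy": 0, "dz": 0.0007, "twist": 0}, {"dx": 0.002, "dy": 0, "dz": 0.0014, "twist": 0}, {"dx": 0.003, "dy": 0, "dz": 0.0021, "twist": 0}, {"dx": 0.003, "dy": 0, "dz": 0.0021, "twist": 0}]}}

```text
t: 8.1
eef_pos: [613.8, 173.6, 112.2]
tcp_rot: [3.141, 0.008, -3.02]
ft_force: [7.9, 1.2, 11.3]
opening: 0.312
```

```bash
python3 - <<'E'
from h import *
from c import now
now()
p,d=read_camera("side");np.savez("side4.npz",p=p,d=d)
print(camera_info("side")["t"])
P=pts("side",d);a=np.radians(7);R=np.array([[np.cos(a),-np.sin(a)],[np.sin(a),np.cos(a)]])
L=np.dstack([(P[...,:2]-(583,170.5))@R,P[...,2]])
c,s=np.cos(np.radians(35)),np.sin(np.radians(35))
G=np.dstack([L[...,0]*c+(L[...,2]-92)*s,L[...,1],-L[...,0]*s+(L[...,2]-92)*c])
m=(abs(G[...,1])<20)&(G[...,0]>-30)&(G[...,0]<90)&(abs(G[...,2])<40)
Q=G[m]
for x in range(-20,90,4):
    k=abs(Q[:,0]-x)<2
    if k.sum()>4: print(x,k.sum(),np.percentile(Q[k,2],[10,50,90]).round(1),np.percentile(Q[k,1],[5,95]).round(1))
E
```

```text
t 8.1 pos [613.8 173.6 112.2] yaw 186.99 F [ 7.9  1.2 11.3] open 29.6
[ 557.45423332  127.50285805 1096.57628475]
-20 16 [22.1 24.3 25.6] [-15.7  18.1]
-16 26 [15.1 23.4 25.4] [-17.2  16.9]
-12 48 [11.4 16.7 23.4] [-18.   18.6]
-8 13 [11.9 13.4 14.4] [-14.   15.9]
-4 18 [-3.9 14.1 15.7] [-14.4  17.9]
0 23 [ 4.4 15.3 16.9] [-9.5 19.3]
4 18 [ 8.  15.2 17.5] [-10.4  18.2]
8 18 [13.2 15.6 16.5] [-9.4 17.1]
12 8 [14.3 15.4 16.3] [-9.8 11.8]
```

{"fn": "carry_out", "kwargs": {"moves": [{"dx": -0.001, "dy": 0, "dz": -0.001, "twist": 0}, {"dx": -0.001, "dy": 0, "dz": -0.001, "twist": 0}, {"dx": -0.001, "dy": 0, "dz": -0.001, "twist": 0}, {"dx": -0.001, "dy": 0, "dz": -0.001, "twist": 0}], "grip": 0.06}}

```text
t: 8.55
eef_pos: [611.7, 173.4, 110.8]
tcp_rot: [3.142, -0.001, -3.019]
ft_force: [-0.0, -0.8, -0.0]
opening: 0.59
```

{"fn": "carry_out", "kwargs": {"moves": [{"dx": 0, "dy": 0, "dz": -0.03, "twist": 0}, {"dx": 0, "dy": 0, "dz": -0.07, "twist": 0}, {"dx": 0, "dy": 0, "dz": -0.11, "twist": 0}, {"dx": 0, "dy": 0, "dz": -0.13, "twist": 0}, {"dx": 0, "dy": 0, "dz": -0.13, "twist": 0}]}}

```text
t: 9.05
eef_pos: [612.8, 173.6, 244.2]
tcp_rot: [3.141, 0.005, -3.019]
ft_force: [-0.1, 0.1, -0.9]
opening: 0.633
```

```bash
cat > g.py <<'E'
from h import *
def gapview(M,yaw,tag,cams=("side","top"),hw=20):
    for n in cams:
        p,d=read_camera(n);np.savez(f"{n}{tag}.npz",p=p,d=d)
        P=pts(n,d);a=np.radians(yaw);R=np.array([[np.cos(a),-np.sin(a)],[np.sin(a),np.cos(a)]])
        L=np.dstack([(P[...,:2]-M)@R,P[...,2]])
        c,s=np.cos(np.radians(35)),np.sin(np.radians(35))
        G=np.dstack([L[...,0]*c+(L[...,2]-92)*s,L[...,1],-L[...,0]*s+(L[...,2]-92)*c])
        m=(abs(G[...,1])<hw)&(G[...,0]>-20)&(G[...,0]<95)&(abs(G[...,2])<30);Q=G[m];print(n)
        for x in range(-12,96,6):
            k=abs(Q[:,0]-x)<3
            if k.sum()>4: print(" ",x,k.sum(),"z",np.percentile(Q[k,2],[10,50,90]).round(1),"y",np.percentile(Q[k,1],[5,95]).round(1))
E
python3 - <<'E'
from g import *; from c import now
now();gapview((583,169.2),7,"5")
E
```

```text
t 9.05 pos [612.8 173.6 244.2] yaw 187.0 F [-0.1  0.1 -0.9] open 60.2
side
  -12 58 z [11.3 16.5 22.9] y [-18.7  18.6]
  -6 31 z [-0.5 13.8 15.1] y [-17.3  18.1]
  0 26 z [ 3.3 14.8 15.8] y [-15.7  19.8]
  6 34 z [ 2.4 13.9 16.2] y [-12.3  19.7]
  12 32 z [ 0.8 12.8 15.3] y [-8.9 19. ]
  18 34 z [ 1.9 13.3 14.9] y [-8.  18.3]
  24 29 z [-0.3 12.9 14.4] y [-7.1 19.4]
  30 33 z [-0.3 12.9 13.9] y [-6.6 18.9]
  36 35 z [-1.5 11.6 14.2] y [-9.6 19. ]
  42 32 z [ 1.9 11.5 13.3] y [-7.5 19.4]
  48 31 z [-2.6 11.4 12.7] y [-6.9 18.7]
  54 34 z [ 0.1 10.7 12.5] y [-9.1 18.1]
  60 34 z [-2.7 10.3 12.9] y [-7.7 18.7]
  66 34 z [-1.8 10.3 12.2] y [-7.5 18.5]
  72 38 z [-4.8  9.8 11.3] y [-8.2 19.1]
  78 46 z [-6.5  4.2  9.6] y [-7.3 17.3]
top
  -12 13 z [13.6 18.8 24.1] y [-19.7 -15.5]
  -6 14 z [-8.1 13.2 16.5] y [-19.2 -14.5]
  0 13 z [-10.3  12.9  16.7] y [-19.3 -15.7]
  6 7 z [-6.5  1.2  7.2] y [-16.2 -14.5]
```

```bash
python3 - <<'E'
from h import *
for n,t in(("top","0"),("side","0"),("side","5"),("top","5")):
    f=np.load(n+t+".npz");P=pts(n,f["d"]);z=cv2.medianBlur(P[...,2].astype(np.float32),3)
    m=(z>13)&(z<32)&(P[...,0]>635)&(P[...,0]<740)&(P[...,1]>-75)&(P[...,1]<20)
    m=cv2.morphologyEx(m.astype(np.uint8),cv2.MORPH_OPEN,np.ones((3,3),np.uint8))
    k,l,st,_=cv2.connectedComponentsWithStats(m)
    if k<2: print(n,t,"none");continue
    i=1+st[1:,4].argmax();Q=P[l==i];Q=Q[Q[:,2]>18]
    (c,s,a)=cv2.minAreaRect(Q[:,:2].astype(np.float32));print(n,t,len(Q),np.round(c,1),np.round(s,1),round(a,1),np.median(Q[:,2]).round(1))
E
python3 -c "
from c import *
now()"
```

```text
top 0 462 [685.  -23.2] [33.2 79.5] 38.5 22.8
side 0 180 [683.4 -19.2] [29.7 80.1] 39.4 20.1
side 5 none
top 5 464 [684.6 -23.6] [33.9 80. ] 37.2 22.6
t 9.15 pos [611.6 173.4 240.5] yaw 186.99 F [ 0.3  0.2 -0.3] open 60.0
```

```bash
python3 -c "
from c import *
chain((611.6,173.4,240.5,187),[(650,75,190,157.7),(690.2,-29.2,110,128.3),(690.2,-29.2,3.5,128.3)])"
```

```text
dx -0.0261 dy -0.1023 dz 0.0505 twist 29.3 rows>=4  -> [650.   75.  190.  157.7]
dx -0.0767 dy -0.0812 dz 0.0800 twist 29.4 rows>=4  -> [690.2 -29.2 110.  128.3]
dx 0.0000 dy 0.0000 dz 0.1065 twist -0.0 rows>=3  -> [690.2 -29.2   3.5 128.3]
```

{"fn": "carry_out", "kwargs": {"moves": [{"dx": -0.0065, "dy": -0.0256, "dz": 0.0126, "twist": 7.3}, {"dx": -0.013, "dy": -0.0511, "dz": 0.0252, "twist": 14.6}, {"dx": -0.0196, "dy": -0.0767, "dz": 0.0379, "twist": 22}, {"dx": -0.0261, "dy": -0.1023, "dz": 0.0505, "twist": 29.3}, {"dx": -0.0261, "dy": -0.1023, "dz": 0.0505, "twist": 29.3}]}}

```text
t: 9.65
eef_pos: [649.9, 72.4, 186.8]
tcp_rot: [-3.139, -0.005, 2.746]
ft_force: [-0.5, 0.8, -0.6]
opening: 0.632
```

{"fn": "carry_out", "kwargs": {"moves": [{"dx": -0.0192, "dy": -0.0203, "dz": 0.02, "twist": 7.3}, {"dx": -0.0384, "dy": -0.0406, "dz": 0.04, "twist": 14.7}, {"dx": -0.0575, "dy": -0.0609, "dz": 0.06, "twist": 22}, {"dx": -0.0767, "dy": -0.0812, "dz": 0.08, "twist": 29.4}, {"dx": -0.0767, "dy": -0.0812, "dz": 0.08, "twist": 29.4}]}}

```text
t: 10.15
eef_pos: [689.5, -31.1, 106.6]
tcp_rot: [-3.138, -0.004, 2.235]
ft_force: [-0.6, 0.5, -1.0]
opening: 0.629
```

{"fn": "carry_out", "kwargs": {"moves": [{"dx": 0, "dy": 0, "dz": 0, "twist": 0}, {"dx": 0, "dy": 0, "dz": 0, "twist": 0}, {"dx": 0, "dy": 0, "dz": 0, "twist": 0}]}}

```text
t: 10.45
eef_pos: [690.5, -27.9, 111.5]
tcp_rot: [3.141, 0.001, 2.242]
ft_force: [-0.7, 0.4, -0.3]
opening: 0.634
```

{"fn": "carry_out", "kwargs": {"moves": [{"dx": 0, "dy": 0, "dz": 0.04, "twist": 0}, {"dx": 0, "dy": 0, "dz": 0.08, "twist": 0}, {"dx": 0, "dy": 0, "dz": 0.106, "twist": 0}, {"dx": 0, "dy": 0, "dz": 0.106, "twist": 0}, {"dx": 0, "dy": 0, "dz": 0.106, "twist": 0}]}}

```text
t: 10.95
eef_pos: [690.6, -28.4, 4.9]
tcp_rot: [3.141, -0.0, 2.241]
ft_force: [-0.3, -0.7, 0.3]
opening: 0.633
```

{"fn": "carry_out", "kwargs": {"moves": [{"dx": 0, "dy": 0, "dz": 0, "twist": 0}, {"dx": 0, "dy": 0, "dz": 0, "twist": 0}, {"dx": 0, "dy": 0, "dz": 0, "twist": 0}, {"dx": 0, "dy": 0, "dz": 0, "twist": 0}, {"dx": 0, "dy": 0, "dz": 0, "twist": 0}], "grip": 0.02}}

```text
t: 11.45
eef_pos: [690.5, -29.2, 5.0]
tcp_rot: [3.141, 0.0, 2.239]
ft_force: [-0.4, -0.1, 3.3]
opening: 0.318
```

{"fn": "carry_out", "kwargs": {"moves": [{"dx": 0, "dy": 0, "dz": -0.02, "twist": 0}, {"dx": 0, "dy": 0, "dz": -0.05, "twist": 0}, {"dx": 0, "dy": 0, "dz": -0.09, "twist": 0}, {"dx": 0, "dy": 0, "dz": -0.1, "twist": 0}, {"dx": 0, "dy": 0, "dz": -0.1, "twist": 0}]}}

```text
t: 11.95
eef_pos: [691.0, -29.2, 106.0]
tcp_rot: [3.14, 0.002, 2.239]
ft_force: [-0.2, -0.0, -2.5]
opening: 0.314
```

{"fn": "carry_out", "kwargs": {"moves": [{"dx": 0, "dy": 0, "dz": 0, "twist": 0}, {"dx": 0, "dy": 0, "dz": 0, "twist": 0}, {"dx": 0, "dy": 0, "dz": 0, "twist": 0}]}}

```text
t: 12.25
eef_pos: [689.9, -29.1, 103.0]
tcp_rot: [-3.14, -0.002, 2.239]
ft_force: [0.3, 1.1, -1.9]
opening: 0.312
```

```bash
python3 - <<'E'
from b import *; from c import *
now();s=state();T=s["eef_pos"];held(T,np.degrees(s["tcp_rot"][2])-180,0,0,"6",60,140,hw=30)
M=np.array([547,-140.0]);a=np.radians(.4)
# nearby obstacles in wide mouth frame
R=np.array([[np.cos(a),-np.sin(a)],[np.sin(a),np.cos(a)]])
f=np.load("top0.npz");P=pts("top",f["d"]);L=np.dstack([(P[...,:2]-M)@R,P[...,2]])
m=((L[...,2]>30)&(L[...,2]<230)&(L[...,0]>50)&(L[...,0]<260)&(abs(L[...,1])<200)).astype(np.uint8)
m=cv2.morphologyEx(m,cv2.MORPH_OPEN,np.ones((3,3),np.uint8));k,l,st,_=cv2.connectedComponentsWithStats(m)
for i in range(1,k):
    if st[i,4]>20: Q=L[l==i];print("obst",np.percentile(Q,[3,97],axis=0).round().tolist())
yaw=np.degrees(s["tcp_rot"][2])
e=(M[0]+168*np.cos(a),M[1]+168*np.sin(a),T[2],180.4)
chain((*T,yaw),[e])
E
```

```text
t 12.25 pos [689.9 -29.1 103. ] yaw 128.29 F [ 0.3  1.1 -1.9] open 29.7
side 543 x [-129.7 -128.8  -45.6] | -125 63 100.4 [-20.9  21.6]; -110 57 101.6 [-23.   23.5]; -95 59 101.4 [-21.7  23.8]; -80 58 101.3 [-21.   25.3]; -65 59 101.8 [-22.5  25.1]; -50 92 110.3 [-16.2  18.5]; 
top 29 x [-126.1 -125.7 -107.7] | -125 13 104.1 [15.8 23.8]; -110 9 104.8 [21.1 25.9]; 
obst [[122.0, -198.0, 38.0], [172.0, -162.0, 152.0]]
obst [[100.0, -94.0, 35.0], [139.0, -56.0, 69.0]]
dx -0.1016 dy -0.0483 dz -0.0000 twist -52.1 rows>=7  -> [ 714.99590596 -138.82714827  102.98717772  180.4       ]
```

{"fn": "carry_out", "kwargs": {"moves": [{"dx": -0.0145, "dy": -0.0069, "dz": 0, "twist": -7.4}, {"dx": -0.029, "dy": -0.0138, "dz": 0, "twist": -14.9}, {"dx": -0.0435, "dy": -0.0207, "dz": 0, "twist": -22.3}, {"dx": -0.058, "dy": -0.0276, "dz": 0, "twist": -29.8}, {"dx": -0.0726, "dy": -0.0345, "dz": 0, "twist": -37.2}]}}

```text
t: 12.85
eef_pos: [708.4, -108.1, 104.1]
tcp_rot: [3.141, -0.001, 2.894]
ft_force: [0.0, 0.8, -0.8]
opening: 0.318
```

{"fn": "carry_out", "kwargs": {"moves": [{"dx": -0.0074, "dy": -0.0143, "dz": 0, "twist": -7.4}, {"dx": -0.0148, "dy": -0.0285, "dz": 0, "twist": -14.9}, {"dx": -0.0148, "dy": -0.0285, "dz": 0, "twist": -14.9}, {"dx": -0.0148, "dy": -0.0285, "dz": 0, "twist": -14.9}, {"dx": -0.0148, "dy": -0.0285, "dz": 0, "twist": -14.9}]}}

```text
t: 13.35
eef_pos: [715.4, -138.0, 104.4]
tcp_rot: [3.141, -0.0, -3.137]
ft_force: [0.3, 0.2, -2.1]
opening: 0.317
```

```bash
python3 - <<'E'
from b import *; from c import *
now();s=state();T=s["eef_pos"];held(T,0.4,0,0,"7",60,140,hw=30)
E
```

```text
t 13.35 pos [ 715.4 -138.   104.4] yaw 180.27 F [ 0.3  0.2 -2.1] open 30.1
side 397 x [-126.6 -124.8  -43.9] | -125 33 101.7 [-18.4  24.5]; -110 46 102.6 [-20.   27.5]; -95 46 102.1 [-20.4  26.7]; -80 46 102.8 [-22.7  27.7]; -65 43 103.0 [-19.3  28.6]; -50 53 106.2 [-18.2  22.4];
```

{"fn": "carry_out", "kwargs": {"moves": [{"dx": 0, "dy": -0.002, "dz": 0.013, "twist": 0}, {"dx": 0.01, "dy": -0.002, "dz": 0.013, "twist": 0}, {"dx": 0.025, "dy": -0.002, "dz": 0.013, "twist": 0}, {"dx": 0.04, "dy": -0.002, "dz": 0.013, "twist": 0}, {"dx": 0.0475, "dy": -0.002, "dz": 0.013, "twist": 0}]}}

```text
t: 13.95
eef_pos: [666.4, -141.0, 91.3]
tcp_rot: [3.141, -0.001, -3.135]
ft_force: [0.1, 0.1, -1.7]
opening: 0.316
```

{"fn": "carry_out", "kwargs": {"moves": [{"dx": 0, "dy": 0, "dz": 0, "twist": 0}, {"dx": 0, "dy": 0, "dz": 0, "twist": 0}, {"dx": 0.0, "dy": 0, "dz": 0, "twist": 0}]}}

```text
t: 14.25
eef_pos: [668.6, -141.2, 91.6]
tcp_rot: [-3.142, 0.001, -3.135]
ft_force: [0.8, 0.1, -1.4]
opening: 0.311
```

```bash
python3 - <<'E'
from b import *; from c import now
s=state();held(s["eef_pos"],0.4,0,0,"7",70,140,hw=35);now()
p=np.load("side7.npz")["p"];cv2.imwrite("pics/s7.png",cv2.convertScaleAbs(cv2.resize(p[120:240,220:360,::-1],(700,600)),alpha=1.4))
E
```

```text
side 619 x [-149.  -147.7  -45.3] | -140 80 96.5 [-35.8  44.5]; -125 78 89.2 [-32.6  44. ]; -110 48 89.7 [-21.8  29.1]; -95 42 90.2 [-19.9  29. ]; -80 44 89.6 [-19.5  27.1]; -65 42 90.4 [-18.3  26.8]; -50 53 92.7 [-15.   25.6]; 
t 14.35 pos [ 668.5 -141.1   91.5] yaw 180.41 F [-0.1  0.6 -1.4] open 29.6
```

View pics/s7.png

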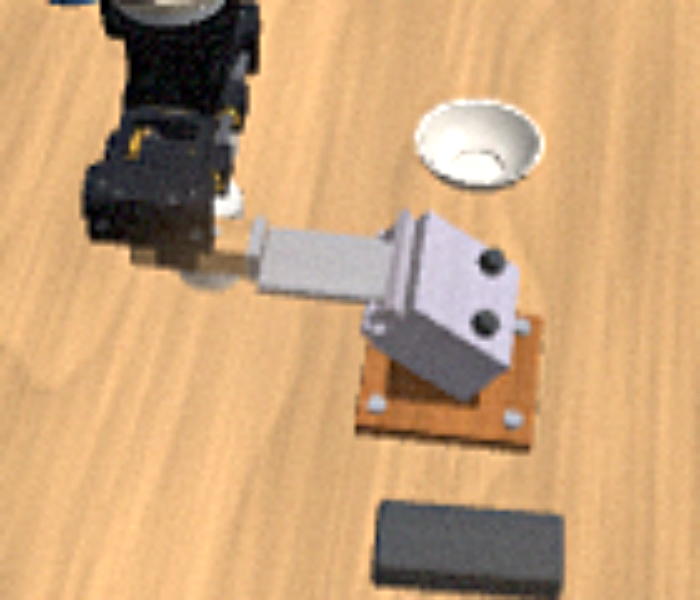

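```bash
python3 -c "
from path import *
P=[(-8,89,4),(-9,88.5,8),(-10,88,12),(-10.5,87,16),(-11,86.5,20),(-13,84.5,24),(-16,81.5,28),(-20,78.5,32),(-24.6,75.3,35)]
path(121.5,91.5,128.8,10.5,8,P);p=P
path(121.5,91.5,128.8,10.5,8,[(*gap(s),35) for s in(40,50,60,70,78,83)])"
```

```text
(-8, 89, 4) dx 0.0017 dz -0.0090  TCP 119.8 100.5
(-9, 88.5, 8) dx 0.0044 dz -0.0173  TCP 117.1 108.8
(-10, 88, 12) dx 0.0077 dz -0.0255  TCP 113.8 117.0
(-10.5, 87, 16) dx 0.0111 dz -0.0331  TCP 110.4 124.6
(-11, 86.5, 20) dx 0.0151 dz -0.0409  TCP 106.4 132.4
(-13, 84.5, 24) dx 0.0211 dz -0.0470  TCP 100.4 138.5
(-16, 81.5, 28) dx 0.0287 dz -0.0517  TCP 92.8 143.2
(-20, 78.5, 32) dx 0.0378 dz -0.0562  TCP 83.7 147.7
(-24.6, 75.3, 35) dx 0.0466 dz -0.0583  TCP 74.9 149.8
(-32.76, 69.0, 35) dx 0.0548 dz -0.0520  TCP 66.7 143.5
(-40.949999999999996, 63.3, 35) dx 0.0630 dz -0.0463  TCP 58.5 137.8
(-49.14, 57.6, 35) dx 0.0712 dz -0.0405  TCP 50.3 132.0
(-57.33, 51.8, 35) dx 0.0793 dz -0.0348  TCP 42.2 126.3
(-63.882, 47.2, 35) dx 0.0859 dz -0.0302  TCP 35.6 121.7
(-67.97699999999999, 44.4, 35) dx 0.0900 dz -0.0273  TCP 31.5 118.8
```

{"fn": "carry_out", "kwargs": {"moves": [{"dx": 0.0017, "dy": 0, "dz": -0.009, "twist": 0}, {"dx": 0.0044, "dy": 0, "dz": -0.0173, "twist": 0}, {"dx": 0.0077, "dy": 0, "dz": -0.0255, "twist": 0}, {"dx": 0.0111, "dy": 0, "dz": -0.0331, "twist": 0}, {"dx": 0.0111, "dy": 0, "dz": -0.0331, "twist": 0}]}}

```text
t: 14.85
eef_pos: [657.2, -141.3, 126.6]
tcp_rot: [-3.141, 0.002, -3.135]
ft_force: [1.9, -1.0, -0.9]
opening: 0.31
```

{"fn": "carry_out", "kwargs": {"moves": [{"dx": 0.004, "dy": 0, "dz": -0.0078, "twist": 0}, {"dx": 0.01, "dy": 0, "dz": -0.0139, "twist": 0}, {"dx": 0.0176, "dy": 0, "dz": -0.0186, "twist": 0}, {"dx": 0.0267, "dy": 0, "dz": -0.0231, "twist": 0}, {"dx": 0.0355, "dy": 0, "dz": -0.0252, "twist": 0}]}}

```text
t: 15.35
eef_pos: [620.4, -141.4, 150.2]
tcp_rot: [3.141, -0.0, -3.135]
ft_force: [4.5, 0.2, -1.3]
opening: 0.312
```

```bash
python3 - <<'E'
from b import *; from c import now
s=state();held(s["eef_pos"],0.4,0,0,"8",60,180,hw=35,xr=(-120,-20));now()
E
```

```text
side 707 x [-119.1 -117.7  -24.1] | -110 90 92.6 [-34.6  44.8]; -95 92 98.8 [-36.2  44.5]; -80 86 96.8 [-33.2  44.6]; -65 57 99.8 [-19.   37.8]; -50 49 109.8 [-20.   29.9]; 
t 15.45 pos [ 619.9 -141.4  150.2] yaw 180.38 F [ 0.3 -0.  -2.2] open 29.9
```

{"fn": "carry_out", "kwargs": {"moves": [{"dx": 0.008, "dy": 0, "dz": 0.0056, "twist": 0}, {"dx": 0.016, "dy": 0, "dz": 0.0112, "twist": 0}, {"dx": 0.024, "dy": 0, "dz": 0.0168, "twist": 0}, {"dx": 0.032, "dy": 0, "dz": 0.0224, "twist": 0}, {"dx": 0.0385, "dy": 0, "dz": 0.0275, "twist": 0}]}}

```text
t: 15.95
eef_pos: [582.1, -141.7, 121.7]
tcp_rot: [3.141, -0.001, -3.135]
ft_force: [-0.3, -0.3, -2.2]
opening: 0.315
```

{"fn": "carry_out", "kwargs": {"moves": [{"dx": 0.001, "dy": 0, "dz": 0.0007, "twist": 0}, {"dx": 0.002, "dy": 0, "dz": 0.0014, "twist": 0}, {"dx": 0.003, "dy": 0, "dz": 0.0021, "twist": 0}, {"dx": 0.003, "dy": 0, "dz": 0.0021, "twist": 0}]}}

```text
t: 16.35
eef_pos: [580.1, -141.8, 120.4]
tcp_rot: [-3.142, 0.0, -3.135]
ft_force: [0.2, -0.6, -1.5]
opening: 0.315
```

{"fn": "carry_out", "kwargs": {"moves": [{"dx": 0.001, "dy": 0, "dz": 0.0007, "twist": 0}, {"dx": 0.002, "dy": 0, "dz": 0.0014, "twist": 0}, {"dx": 0.002, "dy": 0, "dz": 0.0014, "twist": 0}]}}

```text
t: 16.65
eef_pos: [577.9, -141.7, 118.8]
tcp_rot: [3.141, -0.0, -3.135]
ft_force: [-0.2, -0.2, -2.3]
opening: 0.316
```

{"fn": "carry_out", "kwargs": {"moves": [{"dx": 0.001, "dy": 0, "dz": 0.0007, "twist": 0}, {"dx": 0.002, "dy": 0, "dz": 0.0014, "twist": 0}, {"dx": 0.002, "dy": 0, "dz": 0.0014, "twist": 0}]}}

```text
t: 16.95
eef_pos: [575.8, -141.8, 117.4]
tcp_rot: [3.141, -0.0, -3.135]
ft_force: [-0.2, 0.2, -2.4]
opening: 0.316
```

{"fn": "carry_out", "kwargs": {"moves": [{"dx": 0.001, "dy": 0, "dz": 0.0007, "twist": 0}, {"dx": 0.002, "dy": 0, "dz": 0.0014, "twist": 0}, {"dx": 0.002, "dy": 0, "dz": 0.0014, "twist": 0}]}}

```text
t: 17.25
eef_pos: [575.0, -141.9, 116.8]
tcp_rot: [-3.141, 0.003, -3.135]
ft_force: [4.1, 2.2, 2.3]
opening: 0.313
```

{"fn": "carry_out", "kwargs": {"moves": [{"dx": 0.001, "dy": 0, "dz": 0.0007, "twist": 0}, {"dx": 0.0015, "dy": 0, "dz": 0.001, "twist": 0}, {"dx": 0.0015, "dy": 0, "dz": 0.001, "twist": 0}]}}

```text
t: 17.55
eef_pos: [574.8, -142.0, 116.7]
tcp_rot: [-3.14, 0.006, -3.135]
ft_force: [8.9, 3.5, 8.7]
opening: 0.313
```

{"fn": "carry_out", "kwargs": {"moves": [{"dx": -0.001, "dy": 0, "dz": -0.001, "twist": 0}, {"dx": -0.001, "dy": 0, "dz": -0.001, "twist": 0}, {"dx": -0.001, "dy": 0, "dz": -0.001, "twist": 0}, {"dx": -0.001, "dy": 0, "dz": -0.001, "twist": 0}], "grip": 0.06}}

```text
t: 17.95
eef_pos: [573.1, -141.8, 115.8]
tcp_rot: [3.141, -0.001, -3.135]
ft_force: [0.3, -0.1, -0.1]
opening: 0.588
```

{"fn": "carry_out", "kwargs": {"moves": [{"dx": 0, "dy": 0, "dz": -0.03, "twist": 0}, {"dx": 0, "dy": 0, "dz": -0.07, "twist": 0}, {"dx": 0, "dy": 0, "dz": -0.11, "twist": 0}, {"dx": 0, "dy": 0, "dz": -0.16, "twist": 0}, {"dx": 0, "dy": 0, "dz": -0.18, "twist": 0}]}}

```text
t: 18.45
eef_pos: [574.1, -142.1, 300.6]
tcp_rot: [-3.14, 0.005, -3.135]
ft_force: [0.5, 0.5, 0.4]
opening: 0.636
```

{"fn": "carry_out", "kwargs": {"moves": [{"dx": 0.04, "dy": 0, "dz": 0, "twist": 0}, {"dx": 0.08, "dy": 0.0, "dz": 0, "twist": 0}, {"dx": 0.12, "dy": 0, "dz": 0, "twist": 0}, {"dx": 0.14, "dy": 0, "dz": 0, "twist": 0}, {"dx": 0.14, "dy": 0, "dz": 0, "twist": 0}]}}

```text
t: 18.95
eef_pos: [431.5, -142.6, 296.5]
tcp_rot: [-3.142, -0.0, -3.136]
ft_force: [0.8, -0.4, 0.3]
opening: 0.63
```

```bash
python3 - <<'E'
from g import *; from c import now
now();gapview((547,-140),.4,"9",hw=22);print("NARROW");gapview((583,169.2),7,"9",hw=20)
s=np.load("side9.npz")["p"];t=np.load("top9.npz")["p"]
cv2.imwrite("pics/e9.png",cv2.convertScaleAbs(np.hstack([cv2.resize(s[130:310,180:360,::-1],(400,400)),cv2.resize(t[120:300,180:400,::-1],(400,400))]),alpha=1.4))
E
```

```text
t 18.95 pos [ 431.5 -142.6  296.5] yaw 180.33 F [ 0.8 -0.4  0.3] open 59.9
side
  -12 36 z [ 9.8 15.5 21.8] y [-19.6  16.8]
  -6 20 z [-1.3 12.3 14.1] y [-19.2  18. ]
  0 22 z [-8.4 11.6 14.6] y [-13.   20.4]
  6 28 z [-0.7 11.8 15. ] y [-13.1  18.7]
  12 17 z [ 2.9 11.4 14.5] y [-8.2 17.7]
  18 23 z [-1.4 12.2 14.5] y [-7.9 18.3]
  24 24 z [-2.3 12.  13.9] y [-10.9  16.4]
  30 19 z [-0.1 10.5 13.6] y [-9.2 16.6]
  36 24 z [-4.7  9.6 13.6] y [-7.7 17.2]
  42 22 z [-3.3 10.  12.7] y [-7.5 16.8]
  48 22 z [-2.2  9.8 11.7] y [-8.6 17. ]
  54 23 z [-4.9  9.4 12.5] y [-9.4 18.6]
  60 24 z [-5.7  9.7 11. ] y [-10.4  17. ]
  66 25 z [-3.7  8.7 12.2] y [-8.8 18.4]
  72 16 z [-4.7  8.3 10.4] y [-7.9 16.8]
  78 32 z [-5.6  3.8  9.2] y [-9.6 16.4]
top
  -12 115 z [12.1 19.6 25.6] y [-19.8  18.6]
  -6 49 z [12.4 14.3 16. ] y [-19.6  19.1]
  0 68 z [-6.2 13.2 17.3] y [-20.6  21.1]
  6 56 z [11.5 15.5 17.8] y [-15.1  15.5]
  12 43 z [10.4 14.4 17.6] y [-15.1  13.9]
  18 37 z [11.9 14.7 17.4] y [-12.2  13.7]
  24 46 z [11.8 14.4 17.6] y [-13.6  13.6]
  30 39 z [11.5 14.5 16.7] y [-14.   13.6]
  36 
[... 1086 characters left out ...]
 y [-17.8  18.3]
  -6 50 z [-6.8 14.7 17.5] y [-18.7  15.5]
  0 49 z [11.9 15.6 17.6] y [-18.9  17.5]
  6 58 z [ 9.2 15.9 18.5] y [-16.2  14.9]
  12 43 z [12.1 15.1 17.7] y [-15.1  14.5]
  18 42 z [11.1 15.3 17. ] y [-14.2  13.7]
  24 44 z [11.5 14.7 16.7] y [-13.5  13.1]
  30 47 z [11.7 14.1 16.3] y [-14.2  12.8]
  36 42 z [10.9 13.9 15.3] y [-14.1  14.5]
  42 45 z [ 7.5 12.6 14.8] y [-14.3  12.8]
  48 43 z [10.3 12.9 15.2] y [-14.3  13.7]
  54 45 z [ 9.3 12.8 14.7] y [-14.1  13.3]
  60 43 z [10.  12.1 14.4] y [-14.3  12.2]
  66 48 z [ 8.7 12.4 14.8] y [-14.  14.]
  72 45 z [ 8.3 11.1 13.7] y [-14.4  13.1]
  78 61 z [-5.5  9.8 13.7] y [-13.7  13.2]
  84 34 z [-0.9  6.  11.1] y [-11.    9.8]
```

View pics/e9.png

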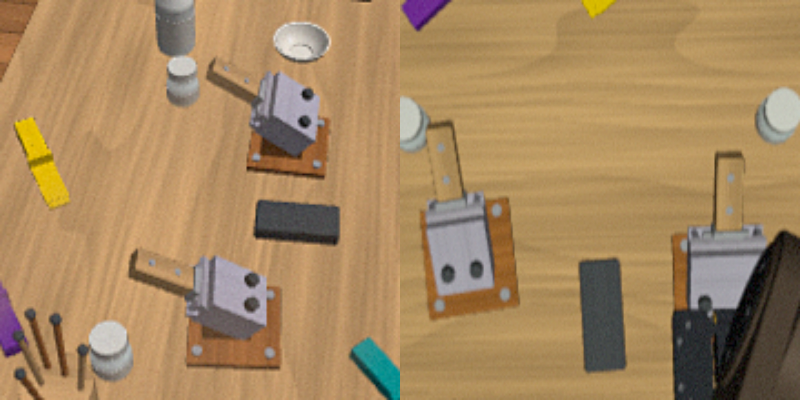

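```bash
python3 - <<'E'
from h import *
for nm,M,yaw in(("wide",(547,-140),.4),("narrow",(583,169.2),7)):
    for n in("side","top"):
        f=np.load(n+"9.npz");P=pts(n,f["d"]);a=np.radians(yaw);R=np.array([[np.cos(a),-np.sin(a)],[np.sin(a),np.cos(a)]])
        L=np.dstack([(P[...,:2]-M)@R,P[...,2]]);c,s=np.cos(np.radians(35)),np.sin(np.radians(35))
        G=np.dstack([L[...,0]*c+(L[...,2]-92)*s,L[...,1],-L[...,0]*s+(L[...,2]-92)*c])
        k=(abs(G[...,1]-(2 if n=="side" else -.5))<11)&(G[...,0]>60)&(G[...,0]<95)
        e=G[k&(G[...,2]>-4)&(G[...,2]<6)];t=G[k&(G[...,2]>7)&(G[...,2]<16)]
        w=G[(abs(G[...,1])<30)&(G[...,0]>20)&(G[...,0]<70)&(G[...,2]>6)&(G[...,2]<18)]
        cen=[np.mean(np.percentile(w[abs(w[:,0]-x)<8][:,1],[3,97])).round(1) for x in(28,60)]
        print(nm,n,"endface x",len(e),np.median(e[:,0]).round(1) if len(e) else None,"top-face max x",np.percentile(t[:,0],97).round(1),"y centre",cen)
    # jaw top reference
    for n in("side","top"):
        f=np.load(n+"0.npz");P=pts(n,f["d"]);L=np.dstack([(P[...,:2]-M)@R,P[...,2]])
        k=(abs(L[...,1])<20)&(abs(L[...,2]-84)<6)&(L[...,0]>-3)&(L[...,0]<14);print("  ref lip x (5.6)",n,np.percentile(L[k][:,0],97).round(1))
E
```

```text
wide side endface x 10 78.8 top-face max x 79.7 y centre [np.float64(1.7), np.float64(2.2)]
wide top endface x 24 82.1 top-face max x 83.2 y centre [np.float64(-0.2), np.float64(-1.2)]
  ref lip x (5.6) side 6.5
  ref lip x (5.6) top 7.1
narrow side endface x 14 78.3 top-face max x 78.7 y centre [np.float64(4.8), np.float64(4.2)]
narrow top endface x 20 81.5 top-face max x 82.0 y centre [np.float64(0.4), np.float64(0.3)]
  ref lip x (5.6) side 5.6
  ref lip x (5.6) top 7.4
```

```bash
python3 -c "
from cell import *
print(job_done(),state()['t'])"
```

```text
the job is handed in; nothing more can be done
the job is handed in; nothing more can be done
```

I slid both blades into their matching clamps until the shoulder met the mouth, then released them. I handed the job in at about 19 s with the arm clear of everything. The hand-in reports no verdict, so these are my own last checks.

Only shifts and twists were available, so I held each blade level with its tip just inside the clamp mouth. I then raised the handle so the upper jaw tipped the blade to the gap's slope (about 34° measured, nominal 35°). Each blade went in until a clear stop of about 13–14 N, and I backed off slightly before letting go.

| Final check (both cameras) | Wide blade | Narrow blade | Limit |
|---|---|---|---|
| Along the gap (mean of the two cameras) | about 0.4 mm out | about 0.1 mm in | 5 mm |
| Across the gap | within about 1 mm | about 2.5 mm off | 6 mm |
| Height at the shoulder | about 2.5–4 mm low | about 2.5–4 mm low | 5 mm |
| Handle droop (play in the gap) | about 0.065 rad | about 0.065 rad | 0.12 rad |

- **Camera disagreement:** the side and top views differ by about 3 mm along and 2–4 mm across the gap, which is more than the 2 mm calibration figure, so I averaged them. The narrow blade read 4.5 mm off-centre in the side view and about 0.4 mm in the top view.
- **Height:** this has the least margin. The low figure comes from the play in the gap, and the raw depth readings were nearer 4 mm.
- **Bystanders:** those visible in the last pictures looked unmoved. I judged that by eye and did not measure it.

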